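# Clear the repair bench: tip the heat sinks into their bin, line up the parts jars

### The arm

A 7-joint arm with a two-finger parallel gripper is mounted at the origin on the work surface. World frame = base frame: x ahead of the robot, y to its left, z up, the work surface at z = 0. Lengths are in m, angles in rad, forces in N, time in s.
With the tool pointing down it reaches from about 0.425 to 0.875 m from the base axis. Payload 4.7 kg.
Tool frame: the origin (TCP) lies between the finger pads; the fingertips stand 19 mm ahead of it and the grasp point (between the pads) is the TCP (ctrl.tip_extent is the distance from the TCP to the fingertips, in m); z points along the fingers, y is the line along which they close (so a half turn about z gives the same grasp; the last joint's range is limited). The gripper opens to 87 mm and grips with 3 to 60 N. Pads are 19 mm wide; open, the fingers measure 117 mm over their backs; the gripper's body (75 mm by 190 mm) begins 51 mm behind the grasp point.
Start: joints at [1.343, 0.321, -0.07, 1.45, 0.023, 1.371, -0.057], TCP at [0.156, -0.631, 0.242] pointing down, gripper open.
Joint ranges: [-2.86, 2.86], [-0.3, 2.09], [-1.38, 1.24], [0.06, 2.45], [-1.56, 4.7], [0.09, 2.05], [-2.69, 2.69]. Speed limits (rad/s): [2.57, 2.57, 3.14, 3.14, 3.14, 3.14, 3.14].

### API

Orientations are given as a rotation vector (axis times angle).
In Python, from bench import ctrl gives the robot as it stands.
- The arm moves only by the shell command python3 -m crank 'ROWS' [OPENING] [FORCE]. ROWS is JSON, a list of rows, each an object of numbers: "tx", "ty", "tz": the shift along the tool's x, y, z in mm; "turn": the turn about the tool's z in units of 5 degrees (1.0 is 5 degrees). In form: [{"tx": .., "ty": .., "tz": .., "turn": ..}, ...]. A call has 1 to 5 rows; each row is the pose to reach, as a shift and turn from the pose commanded when the call began, along the tool's axes at that moment; what a row does not reach only later rows make up. A row lasts 1/8 s, in which the tool goes at most 62.5 mm and 10.7 degrees, less where a joint would pass 70% of its speed; a pose out of reach is approached as far as the arm can. A call with a gripper value outside its range is refused whole. OPENING is the finger opening in mm, from 0 to 87, set as the call begins (- or left out, the last holds). The fingers move at their own pace and stop on an object; FORCE is the grip in N (left out, the last holds). Time passes only in rows, so rows that repeat a pose let the fingers close. It gives the time, the measured TCP pose, the force, the opening and the grip force at its end, in the units of the state.
- ctrl.get_state(): the state, without advancing time (a new reading comes with each control period).
- ctrl.get_image(name): name is "scene" or "top" or "wrist"; returns (picture, depth): 400x640x3 uint8, red, green, blue; 400x640 float32, m along the optical axis (not along the pixel's ray), 0 where there is no reading.
- ctrl.camera_model(name): a dict with "intrinsics" (3x3 intrinsics, pixels), "dist_coeffs" ([k1, k2, p1, p2, k3] as OpenCV has them; the pictures are not rectified), "origin" and "orientation" of the camera in the world. Camera axes: x right, y down, z forward; pixel columns grow to the right and rows downward; lengths in m; the calibration is good to about 2 mm. A picture is of the moment at which its call begins: read the wrist's pose just before it. camera_model takes no time and is no camera call; for the wrist camera it gives the pose at the moment of the call.
- ctrl.close_job(): hands the job in; it is judged then, once.
Trained networks look in the newest picture that a camera, given by its name, has taken for a name from the list of things; names that differ only in an ending like _2 or _b are one class to them, and where a whole thing is asked for, a point or a joint stands for the part that bears it (a point fixed in the world has none). Each returns a list of dicts, best first, with "confidence" (0 to 1); they miss things now and then, are a little off and sometimes report something else, mostly with a low value. They report only what shows in the picture. A call takes as long as a camera call. They do not tell look-alikes from the thing itself.
- ctrl.recognise(camera, query): "xyz" ([x, y, z] in m, in world coordinates, good to about 4 mm: the middle of the surface that is visible of it).
- ctrl.mark_of(camera, query): "xyz" ([x, y, z] in m, in world coordinates, good to about 4 mm: a listed point, or the origin of a listed thing).
The state is a dict: "time": time; "joint_positions": joint angles; "qd": joint speeds; "joint_torque": joint torques, N m; "position": TCP position; "tool_rot": TCP orientation; "ft_force": force on the tool from outside, world axes, zero at the start; "torque": the same for the moment, N m; "grip_width": opening from 0.0 (shut) to 1.0 (fully open); "grip_force": force on a finger pad.
Only numpy, scipy, OpenCV 4.12 (cv2) and the standard library are available. Lean on these libraries where they do the work, as an engineer would, in place of code of your own. Each camera call takes 0.05 s, during which the arm holds its last target. There are 200 camera calls.

### The job

Clear up the repair bench. Lift the sorting tray by its handle, tip all its heat sinks into the grey bin and set the empty tray back down flat on the bench; and stand every parts jar on the low shelf, upright, in one straight unbroken row centred on the strip of tape, side by side with less than a finger's width (20 mm) between neighbours. A heat sink that misses the bin must be put in too, and leave the solder spool and the multimeter where they are.

Things in the scene. Friction and masses are not known exactly. Their poses are not given: they have to be found in the camera images.
- shelf: Low bench shelf, fixed: a plywood board 420 mm long (its y) and 180 mm deep (its x) on dark steel legs, board top 40 mm above the bench. A black strip of tape 18 mm wide runs along the middle of the board from end to end. No lip or wall on any side. Origin: on the bench under the board's centre.
- shelf_mid (a point): Point on top of the shelf board at its centre, on the tape; x across the shelf (away from the robot), y along the tape, z up.
- tray: Black plastic sorting tray 150 mm (its x) by 110 mm (its y): floor 4 mm thick, walls 25 mm high on three sides, the -x side fully open (the mouth, no lip). A flat bail handle bridges its middle. Weighs about 0.25 kg empty. Origin: underside centre; z up. The heat sinks on it start to slide out of the mouth when the tray is tipped mouth-down by somewhere between 25 and 37 degrees.
- tray_handle (a point): Centre of the tray's handle bar, 100 mm above the tray's underside: a flat bar 12 mm thick (tray x), 24 mm tall, 120 mm long (tray y), held by an upright 18 mm wide at each end just outside the side walls. Under the bar 84 mm is free above the tray floor.
- tray_mouth (a point): Middle of the floor's edge at the tray's open end (tray x = -75 mm, 4 mm above the underside).
- bin: Grey open-topped salvage bin, screwed to the bench: 170 mm (its x) by 150 mm (its y) outside, 70 mm high, walls and floor 4 mm. Origin: underside centre.
- jar0: Closed parts jar, white with a black lid: straight cylinder 60 mm in diameter, 85 mm high, about 0.15 kg, most of it in the lowest third; standing upright on the bench between tray and bin at the start. Four or five of jar0 to jar4 are present. Origin: underside centre, z up.
- jar1: Closed parts jar, white with a black lid: straight cylinder 60 mm in diameter, 85 mm high, about 0.15 kg, most of it in the lowest third; standing upright on the bench between tray and bin at the start. Four or five of jar0 to jar4 are present. Origin: underside centre, z up.
- jar2: Closed parts jar, white with a black lid: straight cylinder 60 mm in diameter, 85 mm high, about 0.15 kg, most of it in the lowest third; standing upright on the bench between tray and bin at the start. Four or five of jar0 to jar4 are present. Origin: underside centre, z up.
- jar3: Closed parts jar, white with a black lid: straight cylinder 60 mm in diameter, 85 mm high, about 0.15 kg, most of it in the lowest third; standing upright on the bench between tray and bin at the start. Four or five of jar0 to jar4 are present. Origin: underside centre, z up.
- jar4: Closed parts jar, white with a black lid: straight cylinder 60 mm in diameter, 85 mm high, about 0.15 kg, most of it in the lowest third; standing upright on the bench between tray and bin at the start. Four or five of jar0 to jar4 are present. Origin: underside centre, z up.
- sink0: Finned aluminium heat sink 32 x 32 x 22 mm, 40 g, lying on the tray at the start. Four to six of sink0 to sink5 are present. Origin: its centre; z is the 22 mm direction.
- sink1: Finned aluminium heat sink 32 x 32 x 22 mm, 40 g, lying on the tray at the start. Four to six of sink0 to sink5 are present. Origin: its centre; z is the 22 mm direction.
- sink2: Finned aluminium heat sink 32 x 32 x 22 mm, 40 g, lying on the tray at the start. Four to six of sink0 to sink5 are present. Origin: its centre; z is the 22 mm direction.
- sink3: Finned aluminium heat sink 32 x 32 x 22 mm, 40 g, lying on the tray at the start. Four to six of sink0 to sink5 are present. Origin: its centre; z is the 22 mm direction.
- sink4: Finned aluminium heat sink 32 x 32 x 22 mm, 40 g, lying on the tray at the start. Four to six of sink0 to sink5 are present. Origin: its centre; z is the 22 mm direction.
- sink5: Finned aluminium heat sink 32 x 32 x 22 mm, 40 g, lying on the tray at the start. Four to six of sink0 to sink5 are present. Origin: its centre; z is the 22 mm direction.
- spool: Bystander: green flanged solder spool 70 mm in diameter, 52 mm high, standing on the bench at the left. Origin: underside centre.
- meter: Bystander: black multimeter 160 x 85 x 43 mm lying on the bench at the right. Origin: underside centre.
Things that resemble listed ones, but are neither listed nor needed, are in the scene too. What is shaped like the jar3 but pink or purple is not meant. What is shaped like the jar2 but pink is not meant.

How it is judged:
By the outcome, as a careful person would: the job done as asked, in the order asked, and still so for the second after the job is handed in, with the robot touching nothing.
Of sink0, sink1, sink2, sink3, sink4, sink5 only 4 to 6 are there at a start; the rules pass over those that are not, and their reading is None.
Of jar0, jar1, jar2, jar3, jar4 only 4 to 5 are there at a start; the rules pass over those that are not, and their reading is None.
At some moment in a run one of jar0, jar1, jar2, jar3, jar4 may be knocked a few centimetres aside while the robot is not near it.
It also fails if it takes over 210 s, if anything falls off the work surface, if the arm or the gripper's body presses on something with over 40 N, if the wrist force passes 120 N, or if a joint passes its speed limit or range.

## Working session

There is one attempt and no reset: what is moved stays moved. The work goes in short steps, Python scripts to look and compute and a shell command to move; the robot and the scene stay as the last step left them, time stands still between calls to the robot, and variables do not carry over. Pictures are saved under pics/ and viewed, at most 14 in all, crops included, and the job is handed in when it is done.

```bash
ls; mkdir -p pics; cat > h.py <<'E'
import numpy as np, cv2
from bench import ctrl
from scipy.spatial.transform import Rotation as R
def snap(cam,fn=None):
    m=ctrl.camera_model(cam); im,d=ctrl.get_image(cam)
    if fn: cv2.imwrite('pics/'+fn,im[:,:,::-1])
    return im,d,m
def rot(o):
    o=np.array(o,float)
    return o if o.shape==(3,3) else (R.from_quat(o).as_matrix() if o.size==4 else R.from_rotvec(o).as_matrix())
def cloud(d,m):
    K=np.array(m['intrinsics']);h,w=d.shape
    u,v=np.meshgrid(np.arange(w),np.arange(h))
    p=cv2.undistortPoints(np.stack([u,v],-1).reshape(-1,1,2).astype(np.float64),K,np.array(m['dist_coeffs'])).reshape(h,w,2)
    P=np.dstack([p,np.ones((h,w))])*d[...,None]
    return P@rot(m['orientation']).T+np.array(m['origin'])
E
python3 - <<'E'
from h import *
for c in ['top','scene']:
    im,d,m=snap(c,c+'0.png'); print(c,m)
    for q in ['jar0','tray','tray_handle','tray_mouth','bin','shelf_mid','sink0','spool','meter']:
        print(q,[(np.round(r['xyz'],3).tolist(),round(r['confidence'],2)) for r in ctrl.mark_of(c,q)][:9])
print(ctrl.get_state())
E
```

```text
pics
top {'intrinsics': array([[420.82097092,   0.        , 317.42477588],
       [  0.        , 420.82097092, 197.0585904 ],
       [  0.        ,   0.        ,   1.        ]]), 'dist_coeffs': array([-0.04475526,  0.        ,  0.        ,  0.        ,  0.        ]), 'origin': array([ 0.29664375, -0.01460021,  1.22616712]), 'orientation': array([-2.15488332,  2.14833805, -0.16389002])}
jar0 [([0.432, -0.079, 0.005], 0.93), ([0.451, -0.154, 0.002], 0.89), ([0.323, 0.157, -0.001], 0.87), ([0.431, 0.009, -0.0], 0.79), ([0.436, 0.164, -0.005], 0.78), ([0.422, 0.085, 0.002], 0.71), ([0.263, -0.219, -0.001], 0.56)]
tray [([0.398, 0.343, -0.002], 0.91), ([0.417, -0.33, -0.002], 0.61), ([0.361, 0.314, 0.012], 0.16)]
tray_handle [([0.399, 0.347, 0.098], 0.65)]
tray_mouth [([0.324, 0.327, -0.0], 0.61), ([0.43, -0.08, 0.006], 0.59)]
bin [([0.42, -0.329, 0.0], 0.91), ([0.386, 0.367, 0.017], 0.61)]
shelf_mid [([0.662, -0.01, 0.04], 0.95)]
sink0 [([0.353, 0.357, 0.012], 0.67), ([0.357, 0.313, 0.017], 0.51), ([0.433, 0.373, 0.018], 0.46), ([0.389, 0.369, 0.018], 0.44)]
spool []
meter [([0.625, -0.4
[... 1256 characters left out ...]
rray([ 1.34303697,  0.32098834, -0.07013507,  1.45051512,  0.02261814,
        1.37079855, -0.0568888 ]), 'qd': array([-5.47294127e-04, -7.26369186e-04,  6.34601750e-04, -9.86299669e-05,
       -9.90018682e-06,  1.14118441e-03,  1.16204461e-03]), 'joint_torque': array([ 2.73538471e-04, -4.91119015e+01, -4.02948456e-01, -3.12781298e+01,
       -6.36616373e-02,  3.35996517e-02,  4.55602958e-05]), 'position': array([ 0.15567462, -0.63109492,  0.24158679]), 'tool_rot': array([ 3.11855206e+00,  3.79081370e-01, -6.52889937e-05]), 'ft_force': array([-0.63217855, -0.24363326,  0.2592402 ]), 'torque': array([-0.00048992, -0.00019599,  0.00256545]), 'grip_force': 0.0, 'grip_width': 1.0009259700317743}
```

View pics/top0.png

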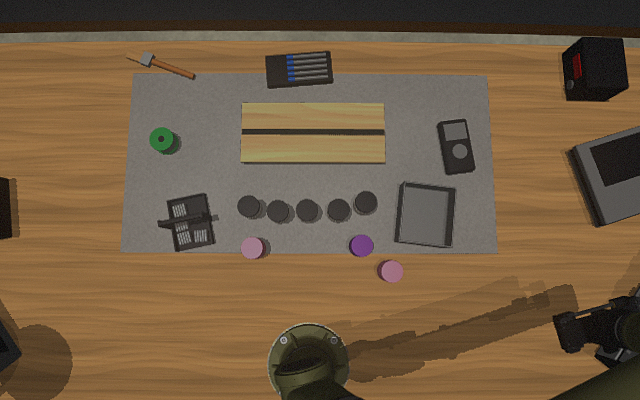

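View pics/scene0.png

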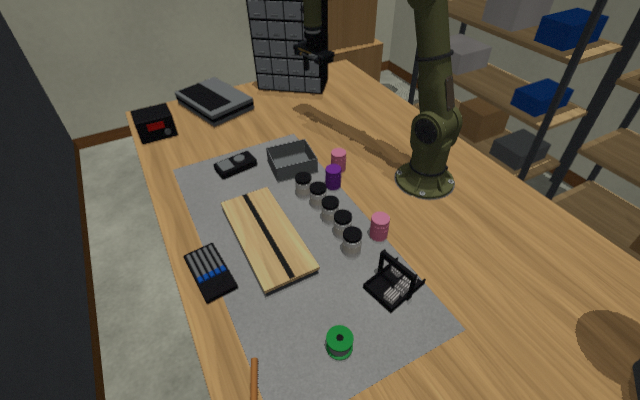

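The five jars with white bodies and black lids are at top-view px (249,206), (278,211), (308,210), (339,210) and (366,203). The look-alikes are pink at (252,248) and (391,271) and purple at (361,246), and those stay put. The tray is at (190,221), the bin at (425,214) and the shelf tape at (313,132). I'll confirm with one enlarged crop and measure the orientations.

```bash
python3 -m crank 2>&1 | tail -5; python3 - <<'E'
from h import *
t=cv2.imread('pics/top0.png');s=cv2.imread('pics/scene0.png')
a=cv2.resize(t[185:285,155:420],None,fx=3,fy=3,interpolation=3); b=cv2.resize(s[150:315,285:435],(270,297),interpolation=3)
c=cv2.resize(s[245:310,360:430],(320,297),interpolation=3)
o=np.zeros((597,795,3),np.uint8);o[:300]=a;o[300:597,:270]=b;o[300:597,300:620]=c
cv2.imwrite('pics/crop1.png',o)
im,d,m=snap('top');P=cloud(d,m)
def rect(n,sel):
    X=P[sel][:,:2]*1000; r=cv2.minAreaRect(X.astype(np.float32));print(n,len(X),np.round(r[0]),np.round(r[1]),round(r[2],1))
def box(x0,x1,y0,y1,z0,z1): return (P[...,0]>x0)&(P[...,0]<x1)&(P[...,1]>y0)&(P[...,1]<y1)&(P[...,2]>z0)&(P[...,2]<z1)
rect('bin rim',box(.3,.54,-.44,-.22,.06,.08))
rect('tray',box(.28,.52,.24,.45,.015,.085))
rect('handle',box(.28,.52,.24,.45,.095,.13))
rect('shelf',box(.53,.8,-.3,.3,.03,.05))
dk=(im.max(2)<70)
rect('tape',box(.53,.8,-.25,.25,.03,.05)&dk)
for y in (-.154,-.079,.009,.085,.164):
    sel=box(.38,.5,y-.037,y+.037,.075,.1); X=P[sel]; c=cv2.minEnclosingCircle((X[:,:2]*1000).astype(np.float32)); print('jar',np.round(c[0]),round(c[1],1),X[:,2].mean().round(3))
E
```

```text
invalid input
bin rim 467 [ 418. -331.] [151. 168.] 83.0
tray 816 [398. 342.] [148. 120.] 12.7
handle 255 [397. 342.] [ 17. 119.] 11.6
shelf 8631 [659. -11.] [182. 422.] 0.1
tape 752 [619. -11.] [413. 102.] 89.9
jar [ 448. -158.] 30.2 0.086
jar [427. -82.] 29.9 0.086
jar [425.   5.] 29.8 0.086
jar [423.  85.] 29.9 0.085
jar [436. 165.] 30.4 0.085
```

View pics/crop1.png

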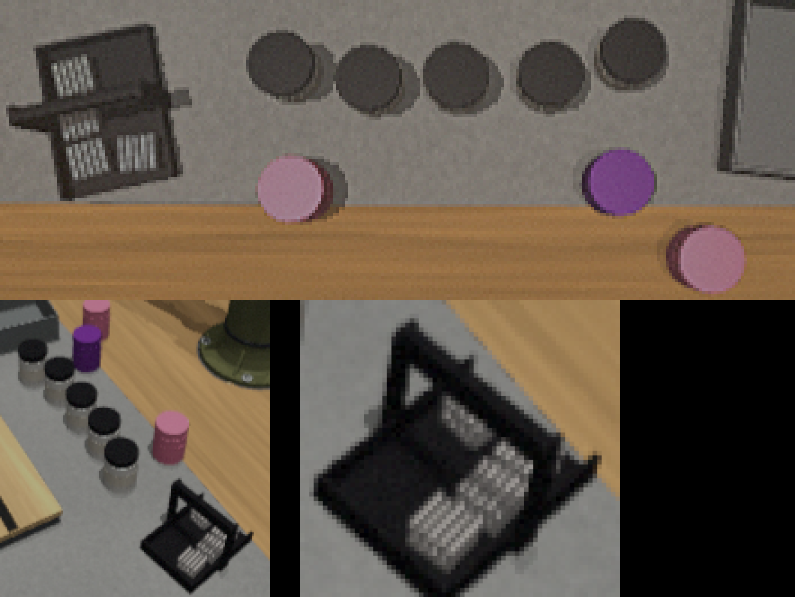

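The crop confirms five plain white jars with black lids and four heat sinks on the tray. The pink and purple ones are the decoys.

My moves can only turn about the vertical. So I'll tip the tray by resting its rear underside on the bin's near rim and loosening the grip so the bar tilts between the pads.

```bash
cat > go.py <<'E'
import sys,numpy as np
from h import *
# args: waypoints x,y,z,alpha(deg yaw of tool x); prints shift per waypoint in tool axes of previous one
s=ctrl.get_state();p=np.array(s['position']);M=R.from_rotvec(s['tool_rot']).as_matrix()
al=np.degrees(np.arctan2(M[1,0],M[0,0]))
print('t',round(s['time'],2),'pos',np.round(p,4),'alpha',round(al,1),'tilt',np.round(M[:,2],3),'F',np.round(s['ft_force'],1),'w',round(s['grip_width']*87,1),'gf',round(s['grip_force'],1))
for a in sys.argv[1:]:
    q=[float(v) for v in a.split(',')];a2=q[3]
    d=np.array(q[:3])-p;c,n=np.cos(np.radians(al)),np.sin(np.radians(al))
    print(a,'tx %.1f ty %.1f tz %.1f turn %.2f'%(1e3*(c*d[0]+n*d[1]),1e3*(n*d[0]-c*d[1]),-1e3*d[2],(al-a2)/5))
    p=np.array(q[:3]);al=a2
E
python3 go.py 0.5,-0.35,0.25,50 0.6,0,0.25,80 0.5,0.28,0.25,102.5 0.398,0.344,0.20,102.5
```

```text
t 1.05 pos [ 0.1557 -0.6311  0.2416] alpha 13.9 tilt [ 0. -0. -1.] F [-0.6 -0.1 -0. ] w 86.7 gf 0.0
0.5,-0.35,0.25,50 tx 401.6 ty -190.4 tz -8.4 turn -7.23
0.6,0,0.25,80 tx 332.4 ty -148.4 tz -0.0 turn -6.00
0.5,0.28,0.25,102.5 tx 258.4 ty -147.1 tz -0.0 turn -4.50
0.398,0.344,0.20,102.5 tx 84.6 ty -85.7 tz 50.0 turn 0.00
```

```bash
python3 -m crank '[{"tx":50,"ty":-24,"turn":-1.5},{"tx":100,"ty":-48,"turn":-3},{"tx":150,"ty":-71,"tz":-4,"turn":-4.5},{"tx":200,"ty":-95,"tz":-8,"turn":-6},{"tx":250,"ty":-119,"tz":-8,"turn":-7.2}]' 40 20
python3 go.py 0.5,-0.35,0.25,50 0.6,0,0.25,80 0.5,0.28,0.25,102.5 0.398,0.344,0.20,102.5
```

```text
t 1.05 pos [ 0.1557 -0.6311  0.2416] alpha 13.9 tilt [ 0. -0. -1.] F [-0.6 -0.1 -0. ] w 86.7 gf 0.0
0.5,-0.35,0.25,50 tx 401.6 ty -190.4 tz -8.4 turn -7.23
0.6,0,0.25,80 tx 332.4 ty -148.4 tz -0.0 turn -6.00
0.5,0.28,0.25,102.5 tx 258.4 ty -147.1 tz -0.0 turn -4.50
0.398,0.344,0.20,102.5 tx 84.6 ty -85.7 tz 50.0 turn 0.00$[0]: bad value
```

```bash
python3 -m crank '[{"tx":50,"ty":-24,"tz":0,"turn":-1.5},{"tx":100,"ty":-48,"tz":0,"turn":-3},{"tx":150,"ty":-71,"tz":-4,"turn":-4.5},{"tx":200,"ty":-95,"tz":-8,"turn":-6},{"tx":250,"ty":-119,"tz":-8,"turn":-7.2}]' 40 20
python3 go.py 0.5,-0.35,0.25,50 0.6,0,0.25,80 0.5,0.28,0.25,102.5 0.398,0.344,0.20,102.5
```

```text
time: 1.68
position: [0.3712, -0.4547, 0.2503]
tool_rot: [2.845, 1.329, 0.0]
ft_force: [0.2, -1.5, 0.2]
grip_width: 0.519
grip_force: 0.0
t 1.68 pos [ 0.3712 -0.4547  0.2503] alpha 50.1 tilt [ 0.001 -0.001 -1.   ] F [ 0.2 -1.5  0.2] w 45.2 gf 0.0
0.5,-0.35,0.25,50 tx 162.9 ty 31.5 tz 0.3 turn 0.01
0.6,0,0.25,80 tx 332.4 ty -148.4 tz -0.0 turn -6.00
0.5,0.28,0.25,102.5 tx 258.4 ty -147.1 tz -0.0 turn -4.50
0.398,0.344,0.20,102.5 tx 84.6 ty -85.7 tz 50.0 turn 0.00
```

```bash
python3 -m crank '[{"tx":54,"ty":10,"tz":0,"turn":0},{"tx":108,"ty":21,"tz":0,"turn":0},{"tx":163,"ty":31,"tz":0,"turn":0}]' >/dev/null
python3 -m crank '[{"tx":50,"ty":-22,"tz":0,"turn":-1},{"tx":100,"ty":-44,"tz":0,"turn":-2},{"tx":150,"ty":-67,"tz":0,"turn":-3},{"tx":200,"ty":-89,"tz":0,"turn":-4.5},{"tx":250,"ty":-111,"tz":0,"turn":-6}]' > /dev/null
python3 go.py 0.6,0,0.25,80 0.5,0.28,0.25,102.5 0.398,0.344,0.20,102.5 0.398,0.344,0.10,102.5
```

```text
t 2.67 pos [ 0.5753 -0.0868  0.2498] alpha 80.1 tilt [ 0.001 -0.001 -1.   ] F [0.3 0.7 0.9] w 40.3 gf 0.0
0.6,0,0.25,80 tx 89.8 ty 9.4 tz -0.2 turn 0.02
0.5,0.28,0.25,102.5 tx 258.4 ty -147.1 tz -0.0 turn -4.50
0.398,0.344,0.20,102.5 tx 84.6 ty -85.7 tz 50.0 turn 0.00
0.398,0.344,0.10,102.5 tx 0.0 ty 0.0 tz 100.0 turn 0.00
```

```bash
python3 go.py 0.5,0.28,0.25,102.5
```

```text
t 2.67 pos [ 0.5753 -0.0868  0.2498] alpha 80.1 tilt [ 0.001 -0.001 -1.   ] F [0.3 0.7 0.9] w 40.3 gf 0.0
0.5,0.28,0.25,102.5 tx 348.4 ty -137.4 tz -0.2 turn -4.48
```

```bash
python3 -m crank '[{"tx":55,"ty":-15,"tz":0,"turn":-1},{"tx":110,"ty":-35,"tz":0,"turn":-2},{"tx":165,"ty":-60,"tz":0,"turn":-3},{"tx":220,"ty":-85,"tz":0,"turn":-4},{"tx":275,"ty":-108,"tz":0,"turn":-4.5}]' >/dev/null
python3 -m crank '[{"tx":0,"ty":0,"tz":0,"turn":0}]' >/dev/null
python3 - <<'E'
from h import *
snap('wrist','w1.png')
for q in('tray_handle','tray'): print([(np.round(r['xyz'],3).tolist(),round(r['confidence'],2)) for r in ctrl.mark_of('wrist',q)])
E
python3 go.py 0.398,0.344,0.20,102.5 0.398,0.344,0.10,102.5
```

```text
[([0.401, 0.343, 0.099], 0.59)]
[([0.394, 0.342, 0.006], 0.92), ([0.427, 0.375, 0.017], 0.56)]
t 3.58 pos [0.5176 0.2001 0.2494] alpha 102.3 tilt [ 0.    -0.001 -1.   ] F [-0.  -0.4 -0.9] w 40.0 gf 0.0
0.398,0.344,0.20,102.5 tx 166.1 ty -86.2 tz 49.4 turn -0.04
0.398,0.344,0.10,102.5 tx 0.0 ty 0.0 tz 100.0 turn 0.00
```

```bash
python3 -m crank '[{"tx":42,"ty":-21,"tz":12,"turn":0},{"tx":83,"ty":-43,"tz":25,"turn":0},{"tx":125,"ty":-64,"tz":37,"turn":0},{"tx":166,"ty":-85,"tz":49,"turn":0},{"tx":166,"ty":-85,"tz":49,"turn":0}]' >/dev/null
python3 - <<'E'
from h import *
snap('wrist','w2.png')
for q in('tray_handle',): print([(np.round(r['xyz'],3).tolist(),round(r['confidence'],2)) for r in ctrl.mark_of('wrist',q)])
E
python3 go.py 0.399,0.344,0.10,102.5
```

```text
[([0.401, 0.343, 0.098], 0.64)]
t 4.3 pos [0.3998 0.3437 0.2004] alpha 102.2 tilt [ 0.    -0.001 -1.   ] F [ 1.  -0.4  0.4] w 40.2 gf 0.0
0.399,0.344,0.10,102.5 tx 0.4 ty -0.8 tz 100.4 turn -0.05
```

View pics/w2.png

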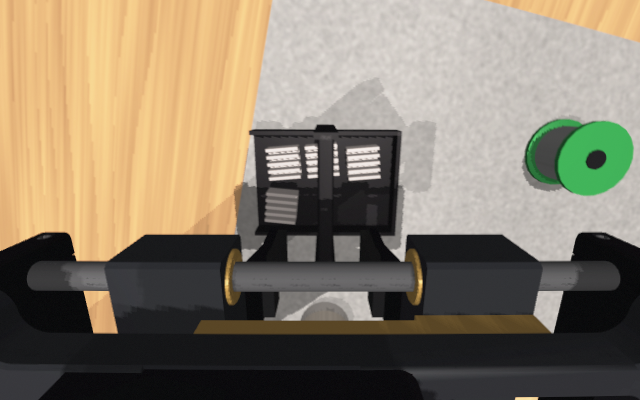

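The wrist view shows the bar (px 326,190) centred between the open fingers (265 and 380) and square to them, with all four sinks in the tray. I'll descend and grip.

```bash
python3 -m crank '[{"tx":0,"ty":0,"tz":33,"turn":0},{"tx":0,"ty":0,"tz":66,"turn":0},{"tx":0,"ty":0,"tz":100,"turn":0},{"tx":0,"ty":0,"tz":100,"turn":0}]' > /dev/null
python3 -m crank '[{"tx":0,"ty":0,"tz":0,"turn":0},{"tx":0,"ty":0,"tz":0,"turn":0},{"tx":0,"ty":0,"tz":0,"turn":0},{"tx":0,"ty":0,"tz":0,"turn":0}]' 0 50
python3 -m crank '[{"tx":0,"ty":0,"tz":-10,"turn":0},{"tx":0,"ty":0,"tz":-30,"turn":0},{"tx":0,"ty":0,"tz":-60,"turn":0},{"tx":0,"ty":0,"tz":-100,"turn":0},{"tx":0,"ty":0,"tz":-140,"turn":0}]'
python3 go.py 0.52,0.2,0.25,100 0.59,0,0.25,90 0.52,-0.22,0.25,83 0.443,-0.334,0.25,83
```

```text
time: 5.3
position: [0.3985, 0.3454, 0.1012]
tool_rot: [1.969, 2.447, -0.0]
ft_force: [-2.7, -1.6, 5.0]
grip_width: 0.132
grip_force: 50.0
time: 5.92
position: [0.3983, 0.3454, 0.2427]
tool_rot: [1.968, 2.448, 0.001]
ft_force: [0.8, -0.1, -3.7]
grip_width: 0.139
grip_force: 50.0
t 5.92 pos [0.3983 0.3454 0.2427] alpha 102.4 tilt [ 0.001  0.    -1.   ] F [ 0.8 -0.1 -3.7] w 12.1 gf 50.0
0.52,0.2,0.25,100 tx -168.1 ty 87.7 tz -7.3 turn 0.48
0.59,0,0.25,90 tx -209.1 ty 34.2 tz -0.0 turn 2.00
0.52,-0.22,0.25,83 tx -220.0 ty -70.0 tz -0.0 turn 1.40
0.443,-0.334,0.25,83 tx -122.5 ty -62.5 tz -0.0 turn 0.00
```

```bash
python3 -m crank '[{"tx":-15,"ty":8,"tz":-2,"turn":0},{"tx":-45,"ty":24,"tz":-4,"turn":0},{"tx":-78,"ty":41,"tz":-7,"turn":0},{"tx":-111,"ty":58,"tz":-7,"turn":0.2},{"tx":-144,"ty":75,"tz":-7,"turn":0.4}]'>/dev/null
python3 -m crank '[{"tx":-35,"ty":14,"tz":0,"turn":0.2},{"tx":-70,"ty":26,"tz":0,"turn":0.5},{"tx":-106,"ty":34,"tz":0,"turn":0.8},{"tx":-142,"ty":40,"tz":0,"turn":1.1},{"tx":-178,"ty":44,"tz":0,"turn":1.5}]'>/dev/null
python3 go.py 0.59,0,0.25,90 0.52,-0.22,0.25,83 0.439,-0.3326,0.25,83
```

```text
t 7.17 pos [0.5784 0.0511 0.2474] alpha 92.7 tilt [-0. -0. -1.] F [ 0.1  0.5 -2.5] w 11.4 gf 50.0
0.59,0,0.25,90 tx -51.6 ty 9.1 tz -2.6 turn 0.54
0.52,-0.22,0.25,83 tx -220.0 ty -70.0 tz -0.0 turn 1.40
0.439,-0.3326,0.25,83 tx -121.6 ty -66.7 tz -0.0 turn 0.00
```

```bash
python3 -m crank '[{"tx":-35,"ty":2,"tz":-2,"turn":0.2},{"tx":-70,"ty":0,"tz":-2,"turn":0.5},{"tx":-105,"ty":-5,"tz":-2,"turn":0.8},{"tx":-140,"ty":-13,"tz":-2,"turn":1.1},{"tx":-174,"ty":-24,"tz":-2,"turn":1.4}]'>/dev/null
python3 go.py  0.52,-0.22,0.25,83 0.439,-0.3326,0.25,83
```

```text
t 7.8 pos [ 0.5623 -0.1239  0.2495] alpha 85.7 tilt [ 0. -0. -1.] F [ 0.8 -0.5 -3.4] w 11.2 gf 50.0
0.52,-0.22,0.25,83 tx -99.0 ty -35.0 tz -0.5 turn 0.55
0.439,-0.3326,0.25,83 tx -121.6 ty -66.7 tz -0.0 turn 0.00
```

```bash
python3 -m crank '[{"tx":-33,"ty":-9,"tz":0,"turn":0.2},{"tx":-66,"ty":-21,"tz":0,"turn":0.4},{"tx":-98,"ty":-35,"tz":0,"turn":0.5},{"tx":-127,"ty":-51,"tz":0,"turn":0.5},{"tx":-155,"ty":-68,"tz":0,"turn":0.5}]'>/dev/null
python3 go.py 0.439,-0.3326,0.25,83
python3 - <<'E'
from h import *
snap('scene','s1.png')
im,d,m=snap('top');P=cloud(d,m)
sel=(P[...,0]>.3)&(P[...,0]<.54)&(P[...,1]<-.22)&(P[...,1]>-.45)&(P[...,2]>.06)&(P[...,2]<.08)
r=cv2.minAreaRect((P[sel][:,:2]*1000).astype(np.float32));print(r)
print([(np.round(r['xyz'],3).tolist(),round(r['confidence'],2)) for r in ctrl.mark_of('scene','bin')])
E
```

```text
t 8.43 pos [ 0.4825 -0.2732  0.2496] alpha 83.3 tilt [ 0. -0. -1.] F [-0.4  0.2 -4. ] w 11.4 gf 50.0
0.439,-0.3326,0.25,83 tx -64.1 ty -36.2 tz -0.4 turn 0.06
((365.7381896972656, -261.06036376953125), (87.04297637939453, 43.308860778808594), 30.313297271728516)
[([0.417, -0.33, -0.0], 0.61)]
```

View pics/s1.png

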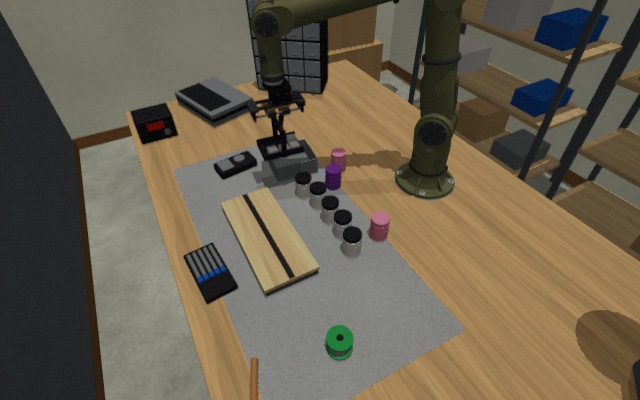

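The scene view shows the tray, still loaded and level, at px (280,148) beside the bin at (292,160). The bin hasn't moved. Next I'll centre over it and lower onto the rim.

```bash
python3 -m crank '[{"tx":-30,"ty":-17,"tz":0,"turn":0},{"tx":-55,"ty":-31,"tz":0,"turn":0},{"tx":-64,"ty":-36,"tz":10,"turn":0},{"tx":-64,"ty":-36,"tz":40,"turn":0},{"tx":-64,"ty":-36,"tz":65,"turn":0}]'>/dev/null
python3 -m crank '[{"tx":0,"ty":0,"tz":5,"turn":0},{"tx":0,"ty":0,"tz":9,"turn":0},{"tx":0,"ty":0,"tz":11,"turn":0},{"tx":0,"ty":0,"tz":11,"turn":0}]'>/dev/null
python3 go.py 0.439,-0.3326,0.172,83
```

```text
t 9.7 pos [ 0.4408 -0.3308  0.1742] alpha 83.4 tilt [ 0.001 -0.001 -1.   ] F [ 0.2  0.5 -2.6] w 11.7 gf 50.0
0.439,-0.3326,0.172,83 tx -2.0 ty -1.6 tz 2.2 turn 0.07
```

```bash
python3 -m crank '[{"tx":-2,"ty":-1,"tz":2,"turn":0},{"tx":-2,"ty":-1,"tz":4,"turn":0},{"tx":-2,"ty":-1,"tz":4,"turn":0}]' | grep -E 'pos|force'
python3 -m crank '[{"tx":0,"ty":0,"tz":0,"turn":0},{"tx":0,"ty":0,"tz":3,"turn":0},{"tx":0,"ty":0,"tz":6,"turn":0}]' 17 20
python3 - <<'E'
from h import *
im,d,m=snap('scene'); a=cv2.resize(im[90:190,220:340,::-1],None,fx=4,fy=4,interpolation=3)
cv2.imwrite('pics/s2.png',a)
E
```

```text
position: [0.439, -0.3332, 0.171]
ft_force: [-3.5, 0.3, 3.3]
grip_force: 50.0
time: 10.45
position: [0.4384, -0.3327, 0.1634]
tool_rot: [-2.346, -2.088, 0.002]
ft_force: [-6.0, 0.9, 4.6]
grip_width: 0.19
grip_force: 2.9
```

View pics/s2.png

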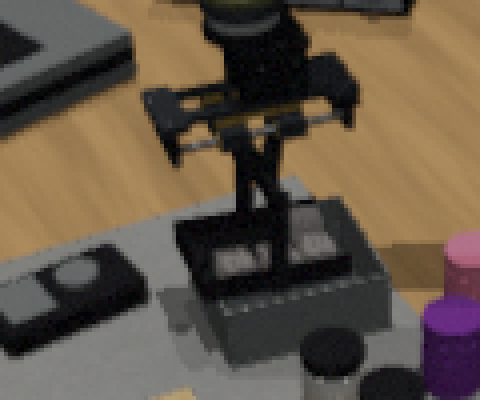

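It works: the tray (px 270,255 in the crop) is tilting mouth-down over the rim as the fingers open. I'll keep going.

```bash
python3 -m crank '[{"tx":0,"ty":0,"tz":3,"turn":0},{"tx":0,"ty":0,"tz":6,"turn":0},{"tx":0,"ty":0,"tz":6,"turn":0}]' 21 20|grep -E 'pos|force|wid'
python3 -m crank '[{"tx":0,"ty":0,"tz":3,"turn":0},{"tx":0,"ty":0,"tz":6,"turn":0},{"tx":0,"ty":0,"tz":8,"turn":0},{"tx":0,"ty":0,"tz":8,"turn":0},{"tx":0,"ty":0,"tz":8,"turn":0}]' 25 20|grep -E 'pos|force|wid'
python3 - <<'E'
from h import *
im,d,m=snap('scene'); a=cv2.resize(im[90:190,220:340,::-1],None,fx=4,fy=4,interpolation=3)
cv2.imwrite('pics/s3.png',a)
E
```

```text
position: [0.4387, -0.3328, 0.1573]
ft_force: [-4.3, -0.4, 2.5]
grip_width: 0.238
grip_force: 2.0
position: [0.4395, -0.3324, 0.1494]
ft_force: [-2.6, -1.0, 1.1]
grip_width: 0.287
grip_force: 1.5
```

View pics/s3.png

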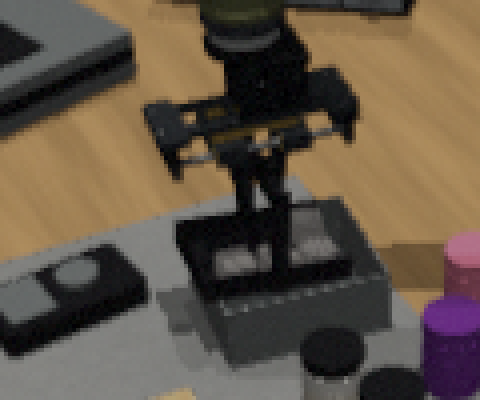

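```bash
python3 go.py; python3 - <<'E'
from h import *
u=np.array([np.cos(np.radians(-7)),np.sin(np.radians(-7))]);v=np.array([-u[1],u[0]])
for c in('scene','top'):
    im,d,m=snap(c);P=cloud(d,m)
    Q=P[...,:2]-np.array([.418,-.3305]);a=(Q@u)*1000;b=(Q@v)*1000;z=P[...,2]*1000
    dark=im.max(2)<60
    sel=(abs(a)<160)&(abs(b)<90)&(z>5)&(z<200)
    for lo in range(-100,160,15):
        s=sel&(a>=lo)&(a<lo+15)
        if s.sum()>5:
            zs=z[s];bs=b[s];print(c,lo,'n',s.sum(),'z pct',np.round(np.percentile(zs,[2,25,50,75,98])),'inner |b|<45:',np.round(np.percentile(zs[abs(bs)<45],[5,50,95])) if (abs(bs)<45).sum()>3 else '')
E
```

```text
t 11.55 pos [ 0.4395 -0.3324  0.1494] alpha 83.4 tilt [ 0.001  0.    -1.   ] F [-3.  -0.7 -0.1] w 25.0 gf 1.4
scene -85 n 184 z pct [ 7. 29. 46. 61. 70.] inner |b|<45: [14. 49. 68.]
scene -70 n 70 z pct [11. 28. 44. 56. 72.] inner |b|<45: 
scene -55 n 76 z pct [ 7. 32. 59. 76. 85.] inner |b|<45: [47. 84. 86.]
scene -40 n 115 z pct [22. 55. 77. 83. 86.] inner |b|<45: [75. 84. 86.]
scene -25 n 110 z pct [27. 58. 75. 83. 88.] inner |b|<45: [74. 83. 88.]
scene -10 n 105 z pct [ 25.  61.  74.  87. 192.] inner |b|<45: [ 70. 168. 193.]
scene 5 n 210 z pct [ 17.  67. 103. 166. 178.] inner |b|<45: [ 65. 173. 178.]
scene 20 n 211 z pct [ 10.  65.  82. 131. 174.] inner |b|<45: [ 65.  89. 174.]
scene 35 n 164 z pct [  8.  60.  78. 133. 179.] inner |b|<45: [ 69. 136. 179.]
scene 50 n 132 z pct [ 9. 44. 71. 87. 94.] inner |b|<45: [68. 90. 94.]
scene 65 n 140 z pct [10. 51. 72. 85. 95.] inner |b|<45: [70. 74. 95.]
scene 80 n 129 z pct [ 8. 31. 69. 78. 96.] inner |b|<45: [10. 70. 95.]
scene 95 n 50 z pct [ 69.  78.  87.  93. 100.] inner |b|<45: [72. 87. 96.]
scene 125 n 11 z pct [ 6.  8. 19. 29. 33.
[... 582 characters left out ...]
95.] inner |b|<45: [ 7. 70. 91.]
top 5 n 243 z pct [  7.  74.  92. 174. 180.] inner |b|<45: [ 68.  91. 179.]
top 20 n 69 z pct [  6.  24.  68.  92. 176.] inner |b|<45: 
top 35 n 160 z pct [ 6. 69. 73. 89. 96.] inner |b|<45: [69. 76. 95.]
top 50 n 157 z pct [ 5. 65. 81. 92. 98.] inner |b|<45: [ 7. 86. 98.]
top 65 n 141 z pct [ 5. 39. 73. 85. 98.] inner |b|<45: [ 9. 76. 98.]
top 80 n 153 z pct [ 7. 73. 77. 92. 99.] inner |b|<45: [73. 77. 98.]
top 95 n 16 z pct [ 5.  5.  6. 93. 97.] inner |b|<45: [23. 95. 97.]
top 110 n 13 z pct [5. 5. 5. 5. 7.] inner |b|<45: [5. 5. 7.]
top 125 n 45 z pct [ 5.  6. 13. 27. 34.] inner |b|<45: [5. 6. 9.]
top 140 n 10 z pct [5. 5. 6. 6. 7.] inner |b|<45: [5. 6. 7.]
```

The depth shows only about 5° of tilt. The pad is blocking the bar from swinging toward the mouth (Fx is -3 N). The fingers have to follow the tipping arc. I'll re-square the grip, shift 30 mm outward and then follow the arc with loose fingers.

```bash
python3 -m crank '[{"tx":0,"ty":0,"tz":-6,"turn":0},{"tx":0,"ty":0,"tz":-14,"turn":0},{"tx":0,"ty":0,"tz":-20,"turn":0}]' >/dev/null
python3 -m crank '[{"tx":0,"ty":0,"tz":0,"turn":0},{"tx":0,"ty":0,"tz":0,"turn":0},{"tx":0,"ty":0,"tz":0,"turn":0}]' 0 50 | grep -E 'pos|force|wid'
python3 -m crank '[{"tx":0,"ty":0,"tz":-8,"turn":0},{"tx":0,"ty":10,"tz":-14,"turn":0},{"tx":0,"ty":24,"tz":-14,"turn":0},{"tx":0,"ty":30,"tz":-14,"turn":0},{"tx":0,"ty":30,"tz":-14,"turn":0}]' | grep -E 'pos|force|wid'
python3 - <<'E'
from h import *
im,d,m=snap('top');P=cloud(d,m)
u=np.array([np.cos(np.radians(-7)),np.sin(np.radians(-7))]);v=np.array([-u[1],u[0]])
Q=P[...,:2]-np.array([.418,-.3305]);a=(Q@u)*1000;b=(Q@v)*1000;z=P[...,2]*1000
for lo in range(-40,140,15):
    s=(abs(b)<65)&(a>lo)&(a<lo+15)&(z>72)&(z<125)
    print(lo,s.sum(),np.round(np.percentile(z[s],[2,50,95])) if s.any() else '')
E
```

```text
position: [0.4398, -0.3329, 0.1707]
ft_force: [-3.7, 0.2, 6.4]
grip_width: 0.134
grip_force: 49.5
position: [0.4696, -0.3355, 0.1829]
ft_force: [-0.1, 0.1, -3.8]
grip_width: 0.134
grip_force: 49.4
-40 0 
-25 110 [ 81.  86. 106.]
-10 132 [ 81. 102. 109.]
5 129 [ 81.  96. 108.]
20 150 [ 82.  87. 108.]
35 124 [ 82. 101. 110.]
50 53 [ 83. 103. 116.]
65 51 [ 80. 105. 110.]
80 129 [ 82. 103. 111.]
95 86 [ 84.  97. 111.]
110 139 [ 82.  88. 109.]
125 12 [ 89. 107. 111.]
```

```bash
python3 -m crank '[{"tx":0,"ty":0,"tz":6,"turn":0},{"tx":0,"ty":0,"tz":12,"turn":0},{"tx":0,"ty":0,"tz":12,"turn":0}]' | grep -E 'pos|force|wid'
python3 -m crank '[{"tx":0,"ty":0,"tz":0,"turn":0},{"tx":0,"ty":-3,"tz":1,"turn":0},{"tx":0,"ty":-6,"tz":2,"turn":0},{"tx":0,"ty":-10,"tz":4,"turn":0},{"tx":0,"ty":-17,"tz":7,"turn":0}]' 27 20 | grep -E 'pos|force|wid'
python3 -m crank '[{"tx":0,"ty":-5,"tz":3,"turn":0},{"tx":0,"ty":-10,"tz":6,"turn":0},{"tx":0,"ty":-15,"tz":9,"turn":0},{"tx":0,"ty":-15,"tz":9,"turn":0}]' | grep -E 'pos|force|wid'
cat > tilt.py <<'E'
from h import *
im,d,m=snap('top');P=cloud(d,m)
u=np.array([np.cos(np.radians(-7)),np.sin(np.radians(-7))]);v=np.array([-u[1],u[0]])
Q=P[...,:2]-np.array([.418,-.3305]);a=(Q@u)*1000;b=(Q@v)*1000;z=P[...,2]*1000
for lo in range(-70,140,20):
    s=(abs(b)<62)&(a>lo)&(a<lo+20)&(z>6)&(z<150)
    print(lo,s.sum(),np.round(np.percentile(z[s],[2,25,50,75,95])) if s.any() else '')
E
python3 tilt.py
```

```text
position: [0.4687, -0.3361, 0.1718]
ft_force: [-1.4, -0.1, 0.3]
grip_width: 0.134
grip_force: 49.6
position: [0.4518, -0.3339, 0.1644]
ft_force: [-1.3, 0.6, -1.4]
grip_width: 0.313
grip_force: 0.5
position: [0.4365, -0.3323, 0.1553]
ft_force: [-1.7, 0.1, -0.3]
grip_width: 0.306
grip_force: 0.8
-70 100 [ 6.  7.  8.  9. 10.]
-50 74 [6. 7. 8. 8. 9.]
-30 143 [ 6.  7. 33. 52. 59.]
-10 167 [18. 42. 55. 64. 68.]
10 122 [  7.  51.  62. 107. 145.]
30 149 [  6.  62.  78.  85. 115.]
50 175 [ 8. 66. 71. 86. 95.]
70 180 [  7.  76.  89.  98. 102.]
90 209 [ 80.  84.  87.  91. 110.]
110 110 [ 85.  90.  99. 109. 113.]
130 5 [6. 6. 6. 7. 8.]
```

Now the tilt is about 21° and following the arc. I'll continue.

```bash
python3 -m crank '[{"tx":0,"ty":-5,"tz":3,"turn":0},{"tx":0,"ty":-10,"tz":8,"turn":0},{"tx":0,"ty":-15,"tz":12,"turn":0},{"tx":0,"ty":-20,"tz":17,"turn":0},{"tx":0,"ty":-24,"tz":20,"turn":0}]' | grep -E 'pos|force|wid'
python3 -m crank '[{"tx":0,"ty":0,"tz":0,"turn":0},{"tx":0,"ty":0,"tz":0,"turn":0},{"tx":0,"ty":0,"tz":0,"turn":0}]' 30 20| grep -E 'pos|force|wid'
python3 tilt.py
python3 - <<'E'
from h import *
im,d,m=snap('scene'); a=cv2.resize(im[90:190,220:340,::-1],None,fx=4,fy=4,interpolation=3)
im,d,m=snap('top'); b=cv2.resize(im[160:260,380:460,::-1],None,fx=4,fy=4,interpolation=3)
cv2.imwrite('pics/s4.png',np.hstack([a,b]))
E
```

```text
position: [0.4132, -0.3295, 0.1353]
ft_force: [0.4, -0.0, -0.4]
grip_width: 0.31
grip_force: 0.0
position: [0.4138, -0.3296, 0.1359]
ft_force: [0.5, 0.4, 0.3]
grip_width: 0.342
grip_force: 0.0
-70 69 [6. 6. 7. 8. 9.]
-50 69 [ 6.  7.  8.  9. 10.]
-30 148 [  6.   9.  28. 137. 142.]
-10 183 [  8.  29. 126. 136. 143.]
10 146 [  7.  33.  51.  61. 113.]
30 165 [ 8. 56. 66. 74. 88.]
50 137 [ 7. 65. 68. 75. 87.]
70 293 [14. 71. 77. 82. 99.]
90 141 [ 83.  88.  99. 113. 119.]
110 24 [ 97. 101. 103. 105. 106.]
130 28 [ 6. 12. 27. 34. 37.]
```

View pics/s4.png

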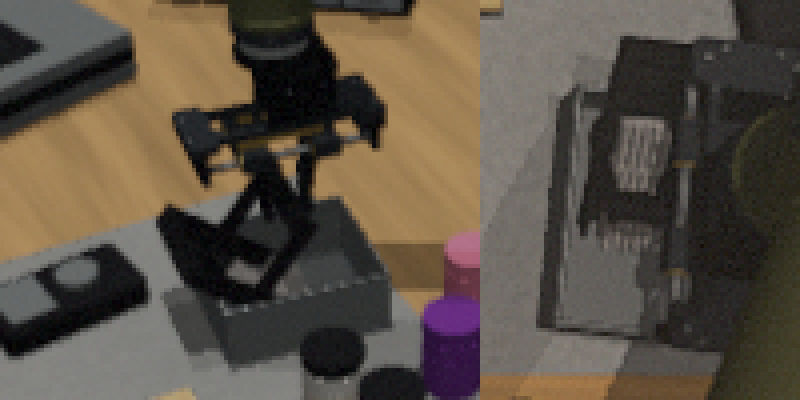

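The tray now stands at roughly 35° with its mouth in the bin. One sink is still at the tray's rear (crop px 640,150) and another is near the mouth (625,235). I'll shake it along its length.

```bash
python3 -m crank '[{"tx":0,"ty":12,"tz":0,"turn":0},{"tx":0,"ty":-6,"tz":2,"turn":0},{"tx":0,"ty":12,"tz":0,"turn":0},{"tx":0,"ty":-6,"tz":2,"turn":0},{"tx":0,"ty":12,"tz":0,"turn":0}]' | grep -E 'pos|force|wid'
python3 -m crank '[{"tx":0,"ty":-18,"tz":2,"turn":0},{"tx":0,"ty":0,"tz":0,"turn":0},{"tx":0,"ty":-18,"tz":2,"turn":0},{"tx":0,"ty":-12,"tz":2,"turn":0},{"tx":0,"ty":-12,"tz":2,"turn":0}]' | grep -E 'pos|force|wid'
python3 tilt.py
python3 - <<'E'
from h import *
im,d,m=snap('scene'); a=cv2.resize(im[90:190,220:340,::-1],None,fx=4,fy=4,interpolation=3)
im,d,m=snap('top'); b=cv2.resize(im[160:260,380:460,::-1],None,fx=4,fy=4,interpolation=3)
cv2.imwrite('pics/s5.png',np.hstack([a,b]))
for c in('top','scene'):print([(np.round(r['xyz'],3).tolist(),round(r['confidence'],2)) for r in ctrl.mark_of(c,'sink0')])
E
```

```text
position: [0.4196, -0.3312, 0.1351]
ft_force: [-36.0, 5.8, 26.1]
grip_width: 0.346
grip_force: 19.3
position: [0.4148, -0.3294, 0.1338]
ft_force: [-0.0, -0.1, 0.1]
grip_width: 0.345
grip_force: 0.0
-70 81 [ 6.  7.  8.  9. 11.]
-50 76 [ 6.  7.  7.  8. 10.]
-30 156 [  6.   9.  27. 137. 142.]
-10 179 [  8.  29. 127. 136. 142.]
10 138 [ 16.  37.  54.  62. 114.]
30 161 [ 7. 55. 66. 74. 87.]
50 142 [ 8. 62. 68. 72. 85.]
70 289 [  9.  72.  76.  82. 100.]
90 140 [ 82.  89. 102. 114. 119.]
110 26 [  7. 100. 102. 103. 106.]
130 23 [ 6. 15. 27. 33. 36.]
[([0.473, -0.314, 0.063], 0.56), ([0.42, -0.308, 0.02], 0.42), ([0.444, -0.31, 0.046], 0.37)]
[([0.471, -0.31, 0.062], 0.61), ([0.411, -0.355, 0.02], 0.59)]
```

View pics/s5.png

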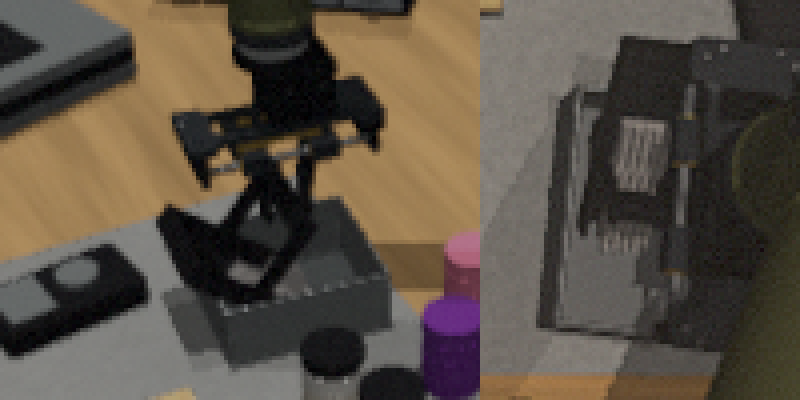

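The networks place three sinks at (0.473,-0.314,0.063), (0.444,-0.31,0.046) and (0.42,-0.308,0.02), so they're queued down the tray behind one blocking the mouth at the bin floor. Gripping the tilted bar across its diagonal should lock it by friction, so I'll grip it there and raise the tilted tray to free the mouth.

```bash
python3 -m crank '[{"tx":0,"ty":0,"tz":0,"turn":0},{"tx":0,"ty":0,"tz":0,"turn":0},{"tx":0,"ty":0,"tz":0,"turn":0}]' 0 40| grep -E 'pos|force|wid'
python3 -m crank '[{"tx":0,"ty":0,"tz":-4,"turn":0},{"tx":0,"ty":0,"tz":-8,"turn":0},{"tx":0,"ty":0,"tz":-8,"turn":0}]' | grep -E 'pos|force|wid'
python3 tilt.py
python3 - <<'E'
from h import *
snap('top');snap('scene')
for c in('top','scene'):print([(np.round(r['xyz'],3).tolist(),round(r['confidence'],2)) for r in ctrl.mark_of(c,'sink0')])
E
```

```text
position: [0.4138, -0.3296, 0.134]
ft_force: [0.6, -0.1, 1.5]
grip_width: 0.249
grip_force: 40.0
position: [0.4132, -0.3295, 0.1416]
ft_force: [-0.6, -0.5, -2.6]
grip_width: 0.246
grip_force: 40.0
-70 78 [ 6.  7.  7.  8. 10.]
-50 115 [ 6.  7.  8. 21. 33.]
-30 188 [  7.  20.  33.  70. 148.]
-10 168 [  6.  31. 112. 140. 148.]
10 138 [ 10.  52.  62.  72. 119.]
30 149 [ 7. 61. 69. 77. 88.]
50 172 [ 8. 65. 70. 75. 92.]
70 285 [  9.  77.  82.  87. 106.]
90 136 [ 87.  93. 107. 117. 122.]
110 17 [  6. 101. 104. 106. 106.]
130 22 [ 6. 13. 30. 34. 37.]
[([0.407, -0.304, 0.018], 0.6), ([0.428, -0.308, 0.042], 0.59), ([0.46, -0.314, 0.065], 0.51), ([0.388, -0.347, 0.022], 0.46)]
[([0.455, -0.311, 0.06], 0.57), ([0.388, -0.353, 0.021], 0.52), ([0.43, -0.304, 0.04], 0.38)]
```

The grip locked with the bar tilted, and the sinks are moving down. I'll keep raising.

```bash
python3 -m crank '[{"tx":0,"ty":0,"tz":-6,"turn":0},{"tx":0,"ty":0,"tz":-12,"turn":0},{"tx":0,"ty":0,"tz":-18,"turn":0},{"tx":0,"ty":0,"tz":-25,"turn":0},{"tx":0,"ty":0,"tz":-25,"turn":0}]' | grep -E 'pos|force|wid'
python3 - <<'E'
from h import *
snap('top');snap('scene')
for c in('top','scene'):print([(np.round(r['xyz'],3).tolist(),round(r['confidence'],2)) for r in ctrl.mark_of(c,'sink0')])
E
python3 tilt.py
```

```text
position: [0.4139, -0.3298, 0.1675]
ft_force: [0.2, 0.6, -2.4]
grip_width: 0.243
grip_force: 40.0
[([0.431, -0.308, 0.068], 0.51), ([0.381, -0.305, 0.02], 0.45), ([0.389, -0.346, 0.016], 0.43), ([0.403, -0.304, 0.05], 0.43)]
[([0.429, -0.308, 0.066], 0.57), ([0.402, -0.305, 0.048], 0.56)]
-70 101 [ 6.  7.  9. 32. 40.]
-50 172 [ 6. 10. 36. 42. 48.]
-30 157 [ 6. 35. 49. 59. 65.]
-10 106 [  6.  44.  58.  69. 138.]
10 130 [  7.  65.  68.  81. 136.]
30 179 [  7.  73.  79.  83. 113.]
50 197 [  7.  89.  95.  99. 115.]
70 316 [ 15. 102. 107. 112. 130.]
90 139 [113. 118. 130. 142. 147.]
110 14 [ 38. 126. 129. 130. 131.]
130 8 [ 7. 22. 31. 33. 37.]
```

```bash
python3 -m crank '[{"tx":0,"ty":0,"tz":-8,"turn":0},{"tx":0,"ty":0,"tz":-16,"turn":0},{"tx":0,"ty":8,"tz":-20,"turn":0},{"tx":0,"ty":0,"tz":-20,"turn":0},{"tx":0,"ty":0,"tz":-20,"turn":0}]' | grep -E 'pos|force|wid'
python3 - <<'E'
from h import *
im,d,m=snap('scene'); a=cv2.resize(im[90:190,220:340,::-1],None,fx=4,fy=4,interpolation=3)
im,d,m=snap('top'); b=cv2.resize(im[160:260,380:460,::-1],None,fx=4,fy=4,interpolation=3)
cv2.imwrite('pics/s6.png',np.hstack([a,b]))
for c in('top','scene'):print([(np.round(r['xyz'],3).tolist(),round(r['confidence'],2)) for r in ctrl.mark_of(c,'sink0')])
E
```

```text
position: [0.4124, -0.3295, 0.1862]
ft_force: [0.6, -0.3, -2.7]
grip_width: 0.24
grip_force: 40.0
[([0.388, -0.344, 0.016], 0.57), ([0.392, -0.301, 0.017], 0.53), ([0.392, -0.304, 0.047], 0.47), ([0.361, -0.303, 0.011], 0.45)]
[]
```

View pics/s6.png

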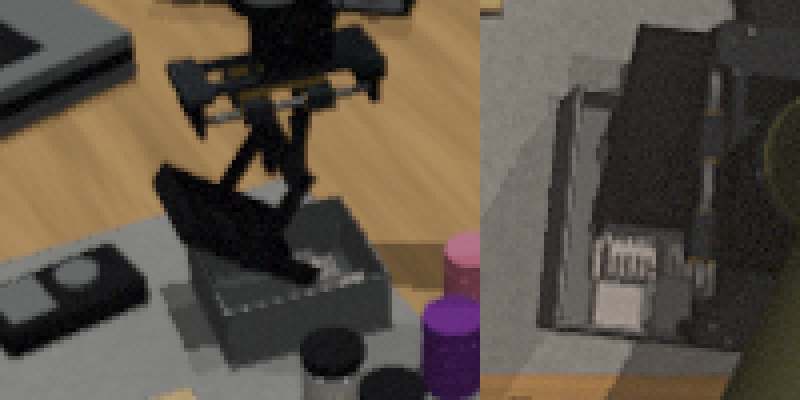

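The tray looks empty: the sinks are in the bin (crop px 625,265), and the one that was leaning on the mouth should drop as I lift. Up, then check.

```bash
python3 -m crank '[{"tx":0,"ty":0,"tz":-20,"turn":0},{"tx":0,"ty":0,"tz":-45,"turn":0},{"tx":0,"ty":0,"tz":-70,"turn":0},{"tx":0,"ty":0,"tz":-80,"turn":0},{"tx":0,"ty":0,"tz":-80,"turn":0}]' | grep -E 'pos|force|wid'
python3 -m crank '[{"tx":40,"ty":40,"tz":0,"turn":0},{"tx":80,"ty":80,"tz":0,"turn":0},{"tx":120,"ty":110,"tz":0,"turn":0},{"tx":140,"ty":110,"tz":0,"turn":0},{"tx":140,"ty":110,"tz":0,"turn":0}]' | grep -E 'pos|force|wid'
python3 - <<'E'
from h import *
snap('top')
print([(np.round(r['xyz'],3).tolist(),round(r['confidence'],2)) for r in ctrl.mark_of('top','sink0')])
E
python3 go.py 0.58,0,0.265,90 0.5,0.23,0.265,102.5 0.333,0.33,0.2,102.5
```

```text
position: [0.4135, -0.3296, 0.2667]
ft_force: [0.1, 0.8, -2.3]
grip_width: 0.241
grip_force: 40.0
position: [0.5384, -0.2013, 0.2654]
ft_force: [-0.2, -0.7, -1.7]
grip_width: 0.236
grip_force: 40.0
[]
t 21.32 pos [ 0.5376 -0.205   0.2659] alpha 83.2 tilt [-0.002 -0.001 -1.   ] F [-0.4  0.  -1.4] w 20.3 gf 40.0
0.58,0,0.265,90 tx 208.6 ty 18.0 tz 0.9 turn -1.35
0.5,0.23,0.265,102.5 tx 230.0 ty -80.0 tz -0.0 turn -2.50
0.333,0.33,0.2,102.5 tx 133.8 ty -141.4 tz 65.0 turn 0.00
```

```bash
python3 -m crank '[{"tx":42,"ty":4,"tz":0,"turn":-0.3},{"tx":84,"ty":8,"tz":0,"turn":-0.6},{"tx":126,"ty":12,"tz":0,"turn":-0.9},{"tx":168,"ty":15,"tz":0,"turn":-1.2},{"tx":209,"ty":18,"tz":0,"turn":-1.4}]' >/dev/null
python3 - <<'E'
from h import *
for c in('top','scene'):
    snap(c);print([(np.round(r['xyz'],3).tolist(),round(r['confidence'],2)) for r in ctrl.mark_of(c,'sink0')])
E
python3 -m crank '[{"tx":44,"ty":-6,"tz":0,"turn":-0.5},{"tx":88,"ty":-16,"tz":0,"turn":-1},{"tx":132,"ty":-34,"tz":0,"turn":-1.5},{"tx":176,"ty":-54,"tz":0,"turn":-2},{"tx":220,"ty":-76,"tz":0,"turn":-2.5}]' >/dev/null
python3 go.py 0.5,0.23,0.265,102.5 0.333,0.33,0.2,102.5
```

```text
[([0.388, -0.344, 0.018], 0.64), ([0.388, -0.303, 0.046], 0.57), ([0.359, -0.299, 0.01], 0.52), ([0.394, -0.299, 0.015], 0.47)]
[]
t 22.77 pos [0.5043 0.2197 0.2664] alpha 102.6 tilt [ 0.001 -0.002 -1.   ] F [ 0.1  0.9 -2.6] w 20.2 gf 40.0
0.5,0.23,0.265,102.5 tx 11.0 ty -1.9 tz 1.4 turn 0.02
0.333,0.33,0.2,102.5 tx 133.8 ty -141.4 tz 65.0 turn 0.00
```

All four sinks are in the bin at (0.388,-0.344), (0.388,-0.303), (0.359,-0.299) and (0.394,-0.299). Next I'll set the tray down mouth-first and level it.

```bash
python3 -m crank '[{"tx":36,"ty":-32,"tz":16,"turn":0},{"tx":72,"ty":-64,"tz":32,"turn":0},{"tx":108,"ty":-96,"tz":48,"turn":0},{"tx":144,"ty":-126,"tz":70,"turn":0},{"tx":144,"ty":-126,"tz":110,"turn":0}]' >/dev/null
python3 -m crank '[{"tx":0,"ty":0,"tz":5,"turn":0},{"tx":0,"ty":0,"tz":10,"turn":0},{"tx":0,"ty":0,"tz":10,"turn":0}]' | grep -E 'pos|force|wid'
python3 - <<'E'
from h import *
im,d,m=snap('scene');P=cloud(d,m)
g=np.radians(12.5);u=np.array([np.cos(g),np.sin(g)]);v=np.array([-u[1],u[0]])
Q=P[...,:2]-np.array([.350,.333]);a=(Q@u)*1000;b=(Q@v)*1000;z=P[...,2]*1000
for lo in range(-80,160,20):
    s=(abs(b)<70)&(a>lo)&(a<lo+20)&(z>6)&(z<190)&(im.max(2)<90)
    print(lo,s.sum(),np.round(np.percentile(z[s],[2,25,50,75,95])) if s.any() else '')
E
python3 go.py
```

```text
position: [0.3501, 0.3339, 0.1473]
ft_force: [0.8, 0.6, -2.0]
grip_width: 0.134
grip_force: 40.0
-80 26 [34. 36. 37. 47. 57.]
-60 116 [32. 35. 36. 38. 55.]
-40 154 [31. 34. 36. 37. 56.]
-20 247 [ 32.  35.  37.  56. 143.]
0 459 [ 33.  36.  54. 130. 144.]
20 224 [32. 34. 36. 37. 56.]
40 222 [32. 34. 36. 37. 56.]
60 241 [30. 39. 48. 54. 58.]
80 0 
100 0 
120 0 
140 0 
t 23.82 pos [0.35   0.3342 0.1475] alpha 102.7 tilt [ 0.001  0.001 -1.   ] F [ 0.3 -0.1 -1.7] w 11.7 gf 40.0
```

The bar squared itself in the pads (width 11.7 mm), so the tray is level with its underside about 32 mm up. I'll set it down.

```bash
python3 -m crank '[{"tx":0,"ty":24,"tz":0,"turn":0},{"tx":0,"ty":48,"tz":5,"turn":0},{"tx":0,"ty":48,"tz":16,"turn":0},{"tx":0,"ty":48,"tz":25,"turn":0},{"tx":0,"ty":48,"tz":29,"turn":0}]' >/dev/null
python3 -m crank '[{"tx":0,"ty":0,"tz":2,"turn":0},{"tx":0,"ty":0,"tz":3,"turn":0},{"tx":0,"ty":0,"tz":3,"turn":0}]' | grep -E 'pos|force|wid'
```

```text
position: [0.3953, 0.3451, 0.1149]
ft_force: [-0.4, 0.2, 0.3]
grip_width: 0.136
grip_force: 40.0
```

```bash
python3 -m crank '[{"tx":0,"ty":0,"tz":1,"turn":0},{"tx":0,"ty":0,"tz":1,"turn":0},{"tx":0,"ty":0,"tz":1,"turn":0},{"tx":0,"ty":0,"tz":1,"turn":0}]' 40 20 | grep -E 'pos|force|wid'
python3 -m crank '[{"tx":0,"ty":0,"tz":-15,"turn":0},{"tx":0,"ty":0,"tz":-40,"turn":0},{"tx":0,"ty":0,"tz":-80,"turn":0},{"tx":0,"ty":0,"tz":-120,"turn":0},{"tx":0,"ty":0,"tz":-120,"turn":0}]' | grep -E 'pos|force|wid'
cat > jars.py <<'E'
from h import *
im,d,m=snap('top');P=cloud(d,m);z=P[...,2]
dark=(im.max(2)<90)
for nm,zl,ar in(('bench',(.075,.097),(.36,.54)),('shelf',(.115,.14),(.56,.76))):
    s=(z>zl[0])&(z<zl[1])&(P[...,0]>ar[0])&(P[...,0]<ar[1])&(abs(P[...,1])<.24)&dark
    n,lab,st,c=cv2.connectedComponentsWithStats(s.astype(np.uint8))
    for i in range(1,n):
        if st[i,4]>60:
            X=P[lab==i];(cx,cy),r=cv2.minEnclosingCircle((X[:,:2]*1000).astype(np.float32))
            print(nm,'centre',round(cx,1),round(cy,1),'r',round(r,1),'mean',np.round(X.mean(0)*1000,1),'n',st[i,4])
for c in('top','scene'):
    if c=='scene':snap(c)
    print(c,[(np.round(r['xyz'],3).tolist(),round(r['confidence'],2)) for r in ctrl.mark_of(c,'jar0')])
E
python3 jars.py
python3 - <<'E'
from h import *
im,d,m=snap('scene','s7.png');P=cloud(d,m);z=P[...,2]
s=(P[...,0]>.3)&(P[...,0]<.5)&(P[...,1]>.25)&(P[...,1]<.43)&(z>.002)&(z<.05)
print(np.round(np.percentile(z[s]*1000,[5,25,50,75,95])))
E
python3 go.py
```

```text
position: [0.3956, 0.345, 0.1136]
ft_force: [0.3, 0.6, -0.0]
grip_width: 0.441
grip_force: 0.0
position: [0.3968, 0.3468, 0.2376]
ft_force: [-0.2, 0.6, 0.4]
grip_width: 0.459
grip_force: 0.0
bench centre 448.9 -157.8 r 30.2 mean [ 448.2 -157.3   85.6] n 378
bench centre 435.7 164.7 r 30.3 mean [435.2 164.1  85.5] n 380
bench centre 426.8 -82.0 r 29.8 mean [426.6 -81.9  85.6] n 377
bench centre 422.5 84.5 r 30.0 mean [422.5  84.1  85.1] n 376
bench centre 425.4 4.7 r 29.9 mean [424.9   4.4  85.5] n 371
top [([0.424, 0.086, 0.001], 0.97), ([0.264, -0.219, -0.003], 0.94), ([0.428, 0.007, -0.0], 0.89), ([0.448, -0.151, 0.004], 0.82), ([0.322, 0.158, -0.002], 0.77), ([0.436, 0.164, -0.001], 0.75), ([0.334, -0.147, 0.001], 0.62), ([0.429, -0.082, 0.002], 0.59)]
scene [([0.434, 0.164, -0.002], 0.86), ([0.452, -0.156, 0.0], 0.78), ([0.325, 0.151, 0.001], 0.74), ([0.428, 0.085, 0.004], 0.7), ([0.335, -0.146, -0.002], 0.7), ([0.426, -0.08, -0.004], 0.68), ([0.262, -0.224, -0.001], 0.62), ([0.425, 0.008, -0.001], 0.61)]
[ 2.  3.  5. 16. 26.]
t 26.2 pos [0.395  0.3444 0.2326] alpha 102.9 tilt [-0.002 -0.001 -1.   ] F [-0.  -0.6 -0.1] w 39.8 gf 0.0
```

View pics/s7.png

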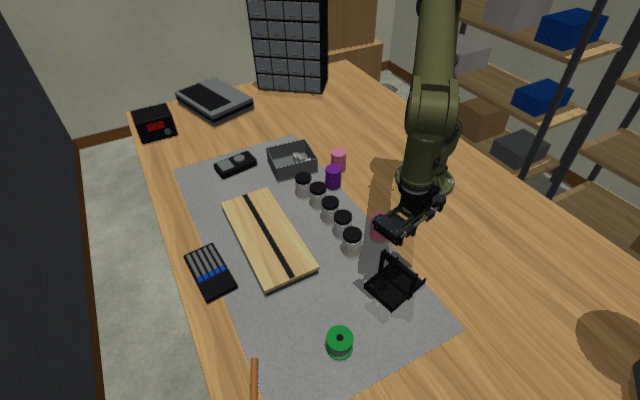

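The tray sits flat and empty at px (395,283), the sinks are in the bin at (298,157), and the five jars, spool and meter haven't moved. Jars next, starting at the +y end. The row goes at x 0.661, y -0.010 ± 68 mm steps.

```bash
python3 go.py 0.436,0.1645,0.16,90 0.436,0.1645,0.058,90 0.436,0.1645,0.18,90 0.661,0.126,0.18,90 0.661,0.126,0.1,90
```

```text
t 26.2 pos [0.395  0.3444 0.2326] alpha 102.9 tilt [-0.002 -0.001 -1.   ] F [-0.  -0.6 -0.1] w 39.8 gf 0.0
0.436,0.1645,0.16,90 tx -184.5 ty -0.0 tz 72.6 turn 2.57
0.436,0.1645,0.058,90 tx 0.0 ty 0.0 tz 102.0 turn 0.00
0.436,0.1645,0.18,90 tx 0.0 ty 0.0 tz -122.0 turn 0.00
0.661,0.126,0.18,90 tx -38.5 ty 225.0 tz -0.0 turn 0.00
0.661,0.126,0.1,90 tx 0.0 ty 0.0 tz 80.0 turn 0.00
```

```bash
python3 -m crank '[{"tx":-46,"ty":0,"tz":0,"turn":0.6},{"tx":-92,"ty":0,"tz":5,"turn":1.2},{"tx":-138,"ty":0,"tz":30,"turn":2},{"tx":-184,"ty":0,"tz":60,"turn":2.6},{"tx":-184,"ty":0,"tz":72,"turn":2.6}]' 82 25 >/dev/null
python3 -m crank '[{"tx":0,"ty":0,"tz":0,"turn":0},{"tx":0,"ty":0,"tz":0,"turn":0}]' >/dev/null
python3 go.py 0.436,0.1645,0.16,90 0.436,0.1645,0.058,90; python3 jars.py | grep top
```

```text
t 27.07 pos [0.4363 0.1672 0.1621] alpha 90.0 tilt [ 0.     0.001 -1.   ] F [-0.2 -0.1  0.7] w 81.8 gf 0.0
0.436,0.1645,0.16,90 tx -2.7 ty -0.3 tz 2.1 turn 0.00
0.436,0.1645,0.058,90 tx 0.0 ty 0.0 tz 102.0 turn 0.00
top [([0.428, 0.005, -0.001], 0.91), ([0.45, -0.154, 0.001], 0.77), ([0.332, -0.145, -0.002], 0.75), ([0.431, -0.079, 0.004], 0.74), ([0.263, -0.221, -0.001], 0.58), ([0.421, 0.085, 0.001], 0.57), ([0.435, 0.165, 0.0], 0.55), ([0.325, 0.155, 0.001], 0.53)]
```

```bash
python3 -m crank '[{"tx":-2,"ty":0,"tz":35,"turn":0},{"tx":-2,"ty":0,"tz":70,"turn":0},{"tx":-2,"ty":0,"tz":98,"turn":0},{"tx":-2,"ty":0,"tz":104,"turn":0},{"tx":-2,"ty":0,"tz":104,"turn":0}]' |grep pos
python3 -m crank '[{"tx":0,"ty":0,"tz":0,"turn":0},{"tx":0,"ty":0,"tz":0,"turn":0},{"tx":0,"ty":0,"tz":0,"turn":0}]' 40 25 |grep -E 'pos|grip|force'
python3 -m crank '[{"tx":0,"ty":0,"tz":-15,"turn":0},{"tx":0,"ty":0,"tz":-60,"turn":0},{"tx":0,"ty":0,"tz":-110,"turn":0},{"tx":0,"ty":0,"tz":-140,"turn":0},{"tx":0,"ty":0,"tz":-140,"turn":0}]' |grep -E 'pos|grip|force'
python3 go.py 0.661,0.126,0.20,90 0.661,0.126,0.1,90
```

```text
position: [0.4367, 0.164, 0.0581]
position: [0.4369, 0.1635, 0.0581]
ft_force: [0.6, -0.0, -0.6]
grip_width: 0.689
grip_force: 6.1
position: [0.4379, 0.1643, 0.2005]
ft_force: [-0.2, -0.4, -3.1]
grip_width: 0.682
grip_force: 25.0
t 28.9 pos [0.4379 0.1643 0.2005] alpha 89.9 tilt [ 0.006 -0.    -1.   ] F [-0.2 -0.4 -3.1] w 59.3 gf 25.0
0.661,0.126,0.20,90 tx -37.7 ty 223.2 tz 0.5 turn -0.03
0.661,0.126,0.1,90 tx 0.0 ty 0.0 tz 100.0 turn 0.00
```

```bash
python3 -m crank '[{"tx":-6,"ty":40,"tz":0,"turn":0},{"tx":-15,"ty":95,"tz":0,"turn":0},{"tx":-25,"ty":150,"tz":0,"turn":0},{"tx":-34,"ty":200,"tz":0,"turn":0},{"tx":-38,"ty":223,"tz":0,"turn":0}]' >/dev/null
python3 -m crank '[{"tx":0,"ty":0,"tz":20,"turn":0},{"tx":0,"ty":0,"tz":50,"turn":0},{"tx":0,"ty":0,"tz":80,"turn":0},{"tx":0,"ty":0,"tz":92,"turn":0},{"tx":0,"ty":0,"tz":92,"turn":0}]' |grep pos
python3 go.py 0.661,0.126,0.0985,90;python3 jars.py | grep -v sc
```

```text
position: [0.6576, 0.1251, 0.1042]
t 30.15 pos [0.6576 0.1251 0.1042] alpha 89.9 tilt [-0.003 -0.001 -1.   ] F [ 0.5  0.1 -1.6] w 59.5 gf 25.0
0.661,0.126,0.0985,90 tx 1.0 ty 3.4 tz 5.7 turn -0.02
bench centre 448.6 -158.3 r 29.9 mean [ 450.1 -163.2   85.8] n 287
bench centre 422.9 84.3 r 30.0 mean [422.6  84.2  85.6] n 375
top [([0.324, 0.156, 0.0], 0.91), ([0.42, 0.086, 0.002], 0.79), ([0.449, -0.154, 0.002], 0.58), ([0.429, 0.007, 0.001], 0.51)]
```

```bash
python3 -m crank '[{"tx":1,"ty":3,"tz":2,"turn":0},{"tx":1,"ty":3,"tz":4,"turn":0},{"tx":1,"ty":3,"tz":6,"turn":0},{"tx":1,"ty":3,"tz":6,"turn":0}]' |grep -E 'pos|force'
python3 -m crank '[{"tx":0,"ty":0,"tz":0,"turn":0},{"tx":0,"ty":0,"tz":0,"turn":0},{"tx":0,"ty":0,"tz":0,"turn":0}]' 82 |grep -E 'pos|force|wid'
python3 -m crank '[{"tx":0,"ty":0,"tz":-30,"turn":0},{"tx":0,"ty":0,"tz":-70,"turn":0},{"tx":-10,"ty":-40,"tz":-70,"turn":0},{"tx":-30,"ty":-100,"tz":-70,"turn":0},{"tx":-40,"ty":-150,"tz":-70,"turn":0}]' |grep -E 'pos|force'
python3 jars.py | grep -v sc
python3 go.py 0.424,0.085,0.15,90 0.424,0.085,0.058,90
```

```text
position: [0.6621, 0.1259, 0.0992]
ft_force: [0.3, 0.7, -1.4]
grip_force: 25.0
position: [0.6625, 0.126, 0.0998]
ft_force: [0.1, -0.6, 0.2]
grip_width: 0.905
grip_force: 0.0
position: [0.5105, 0.0855, 0.1692]
ft_force: [0.3, 0.1, 1.6]
grip_force: 0.0
bench centre 449.0 -158.0 r 30.1 mean [ 448.2 -157.4   85.7] n 377
bench centre 426.8 -82.0 r 29.8 mean [426.5 -81.9  85.8] n 376
bench centre 428.3 -4.8 r 26.8 mean [430.3 -11.2  85.8] n 132
top [([0.324, 0.155, -0.001], 0.88), ([0.33, -0.144, 0.001], 0.84), ([0.45, -0.152, 0.002], 0.74), ([0.43, -0.078, 0.0], 0.65), ([0.43, 0.005, -0.002], 0.61), ([0.39, -0.346, 0.018], 0.61), ([0.265, -0.216, -0.001], 0.57)]
t 32.05 pos [0.5121 0.0857 0.1701] alpha 89.8 tilt [ 0.002 -0.002 -1.   ] F [ 0.1 -0.1 -0.6] w 82.0 gf 0.0
0.424,0.085,0.15,90 tx -1.0 ty -88.1 tz 20.1 turn -0.04
0.424,0.085,0.058,90 tx 0.0 ty 0.0 tz 92.0 turn 0.00
```

```bash
python3 -m crank '[{"tx":-1,"ty":-40,"tz":0,"turn":0},{"tx":-1,"ty":-80,"tz":8,"turn":0},{"tx":-1,"ty":-88,"tz":20,"turn":0},{"tx":-1,"ty":-88,"tz":20,"turn":0}]' >/dev/null
python3 -m crank '[{"tx":0,"ty":0,"tz":0,"turn":0}]' >/dev/null
python3 jars.py; python3 go.py 0.424,0.085,0.058,90
```

```text
bench centre 448.5 -157.9 r 29.9 mean [ 448.2 -157.4   85.8] n 375
bench centre 427.1 -81.9 r 29.9 mean [426.6 -81.9  85.5] n 376
bench centre 425.2 4.2 r 29.9 mean [424.7   4.3  85.8] n 373
shelf centre 660.5 126.7 r 30.5 mean [659.  126.7 125.1] n 382
top [([0.43, 0.006, -0.001], 0.93), ([0.431, -0.076, 0.001], 0.77), ([0.263, -0.222, 0.0], 0.74), ([0.659, 0.128, 0.039], 0.66), ([0.333, -0.142, -0.001], 0.59), ([0.451, -0.156, 0.002], 0.56), ([0.421, 0.085, -0.003], 0.45)]
scene [([0.426, 0.087, 0.005], 0.97), ([0.453, -0.154, 0.0], 0.8), ([0.66, 0.126, 0.035], 0.79), ([0.426, 0.009, -0.004], 0.72), ([0.325, 0.154, 0.003], 0.64), ([0.427, -0.08, -0.003], 0.52), ([0.335, -0.145, -0.004], 0.44)]
t 32.88 pos [0.425  0.0859 0.1498] alpha 89.9 tilt [ 0.     0.001 -1.   ] F [-0.5 -0.   0.4] w 82.1 gf 0.0
0.424,0.085,0.058,90 tx -0.9 ty -1.0 tz 91.8 turn -0.03
```

Jar A stands at (0.661,0.127), as planned. Next, jar B.

```bash
python3 -m crank '[{"tx":-1,"ty":-1,"tz":35,"turn":0},{"tx":-1,"ty":-1,"tz":70,"turn":0},{"tx":-1,"ty":-1,"tz":88,"turn":0},{"tx":-1,"ty":-1,"tz":92,"turn":0},{"tx":-1,"ty":-1,"tz":92,"turn":0}]' |grep -E 'pos|ft'
python3 -m crank '[{"tx":0,"ty":0,"tz":0,"turn":0},{"tx":0,"ty":0,"tz":0,"turn":0},{"tx":0,"ty":0,"tz":0,"turn":0},{"tx":0,"ty":0,"tz":0,"turn":0}]' 40 25 |grep -E 'grip'
python3 -m crank '[{"tx":0,"ty":0,"tz":-15,"turn":0},{"tx":0,"ty":0,"tz":-60,"turn":0},{"tx":0,"ty":0,"tz":-110,"turn":0},{"tx":0,"ty":0,"tz":-140,"turn":0},{"tx":0,"ty":0,"tz":-140,"turn":0}]' |grep -E 'pos|grip|ft'
python3 -m crank '[{"tx":-6,"ty":40,"tz":0,"turn":0},{"tx":-12,"ty":100,"tz":0,"turn":0},{"tx":-18,"ty":160,"tz":0,"turn":0},{"tx":-24,"ty":215,"tz":0,"turn":0},{"tx":-27,"ty":236,"tz":0,"turn":0}]' >/dev/null
python3 -m crank '[{"tx":0,"ty":0,"tz":0,"turn":0}]' >/dev/null
python3 go.py 0.661,0.058,0.0985,90
```

```text
position: [0.4236, 0.0848, 0.0579]
ft_force: [-0.2, -0.0, -0.3]
grip_width: 0.687
grip_force: 25.0
position: [0.4246, 0.085, 0.2001]
ft_force: [0.6, 0.6, -1.5]
grip_width: 0.68
grip_force: 25.0
t 35.38 pos [0.659  0.0569 0.1949] alpha 89.8 tilt [-0.004  0.002 -1.   ] F [ 0.2 -1.  -1.7] w 59.3 gf 25.0
0.661,0.058,0.0985,90 tx 1.1 ty 2.0 tz 96.4 turn -0.03
```

```bash
python3 -m crank '[{"tx":1,"ty":2,"tz":25,"turn":0},{"tx":1,"ty":2,"tz":60,"turn":0},{"tx":1,"ty":2,"tz":85,"turn":0},{"tx":1,"ty":2,"tz":92,"turn":0},{"tx":1,"ty":2,"tz":93,"turn":0}]' >/dev/null
python3 -m crank '[{"tx":0,"ty":0,"tz":2,"turn":0},{"tx":0,"ty":0,"tz":4,"turn":0},{"tx":0,"ty":0,"tz":4,"turn":0}]' |grep -E 'pos|ft'
python3 -m crank '[{"tx":0,"ty":0,"tz":0,"turn":0},{"tx":0,"ty":0,"tz":0,"turn":0},{"tx":0,"ty":0,"tz":0,"turn":0}]' 82 |grep -E 'pos|ft|wid'
python3 -m crank '[{"tx":0,"ty":0,"tz":-30,"turn":0},{"tx":0,"ty":0,"tz":-70,"turn":0},{"tx":-16,"ty":-50,"tz":-70,"turn":0},{"tx":-32,"ty":-110,"tz":-70,"turn":0},{"tx":-48,"ty":-170,"tz":-65,"turn":0}]' >/dev/null
python3 jars.py;python3 go.py 0.427,0.006,0.15,90
```

```text
position: [0.6612, 0.058, 0.1008]
ft_force: [0.2, 0.7, -1.7]
position: [0.6613, 0.058, 0.1008]
ft_force: [0.1, 0.5, 0.3]
grip_width: 0.916
bench centre 448.8 -157.9 r 30.3 mean [ 448.2 -157.3   85.4] n 379
bench centre 427.0 -82.8 r 29.6 mean [429.3 -93.2  85.6] n 205
shelf centre 660.1 127.2 r 30.1 mean [659.2 127.  125.2] n 377
shelf centre 662.6 57.3 r 28.7 mean [670.8  58.5 125.4] n 197
top [([0.332, -0.145, 0.002], 0.84), ([0.264, -0.219, 0.0], 0.7), ([0.659, 0.128, 0.039], 0.68), ([0.32, 0.156, -0.001], 0.67), ([0.432, -0.081, 0.001], 0.65), ([0.658, 0.059, 0.039], 0.61), ([0.45, -0.155, 0.005], 0.6)]
scene [([0.658, 0.126, 0.041], 0.98), ([0.426, 0.009, -0.004], 0.92), ([0.325, 0.157, 0.001], 0.82), ([0.428, -0.078, -0.004], 0.79), ([0.662, 0.064, 0.04], 0.78), ([0.449, -0.155, 0.002], 0.66), ([0.331, -0.146, -0.005], 0.66), ([0.259, -0.226, -0.001], 0.48)]
t 37.58 pos [0.4903 0.0088 0.1658] alpha 89.7 tilt [ 0.001 -0.004 -1.   ] F [0.9 0.  0.7] w 82.0 gf 0.0
0.427,0.006,0.15,90 tx -3.1 ty -63.3 tz 15.8 turn -0.06
```

```bash
python3 -m crank '[{"tx":-3,"ty":-35,"tz":0,"turn":0},{"tx":-3,"ty":-63,"tz":10,"turn":0},{"tx":-3,"ty":-63,"tz":16,"turn":0},{"tx":-3,"ty":-63,"tz":16,"turn":0}]' >/dev/null
python3 -m crank '[{"tx":0,"ty":0,"tz":35,"turn":0},{"tx":0,"ty":0,"tz":70,"turn":0},{"tx":0,"ty":0,"tz":88,"turn":0},{"tx":0,"ty":0,"tz":92,"turn":0},{"tx":0,"ty":0,"tz":92,"turn":0}]' |grep -E 'pos|ft'
python3 -m crank '[{"tx":0,"ty":0,"tz":0,"turn":0},{"tx":0,"ty":0,"tz":0,"turn":0},{"tx":0,"ty":0,"tz":0,"turn":0},{"tx":0,"ty":0,"tz":0,"turn":0}]' 40 25 |grep -E 'grip'
python3 -m crank '[{"tx":0,"ty":0,"tz":-15,"turn":0},{"tx":0,"ty":0,"tz":-60,"turn":0},{"tx":0,"ty":0,"tz":-110,"turn":0},{"tx":0,"ty":0,"tz":-140,"turn":0},{"tx":0,"ty":0,"tz":-140,"turn":0}]' |grep -E 'pos|grip|ft'
python3 -m crank '[{"tx":-4,"ty":40,"tz":0,"turn":0},{"tx":-8,"ty":100,"tz":0,"turn":0},{"tx":-12,"ty":160,"tz":0,"turn":0},{"tx":-16,"ty":215,"tz":0,"turn":0},{"tx":-16,"ty":234,"tz":0,"turn":0}]' >/dev/null
python3 -m crank '[{"tx":0,"ty":0,"tz":0,"turn":0},{"tx":0,"ty":0,"tz":0,"turn":0}]' >/dev/null
python3 go.py 0.661,-0.01,0.0985,90
```

```text
position: [0.4292, 0.0084, 0.058]
ft_force: [-0.2, -0.2, 0.3]
grip_width: 0.68
grip_force: 25.0
position: [0.4294, 0.0072, 0.1992]
ft_force: [0.5, 0.3, -2.7]
grip_width: 0.685
grip_force: 25.0
t 40.7 pos [ 0.6606 -0.0081  0.1958] alpha 89.9 tilt [-0.003  0.001 -1.   ] F [-0.4  0.7 -1.1] w 59.7 gf 25.0
0.661,-0.01,0.0985,90 tx -1.9 ty 0.4 tz 97.3 turn -0.01
```

```bash
python3 -m crank '[{"tx":-1,"ty":0,"tz":25,"turn":0},{"tx":-1,"ty":0,"tz":60,"turn":0},{"tx":-1,"ty":0,"tz":85,"turn":0},{"tx":-1,"ty":0,"tz":93,"turn":0},{"tx":-1,"ty":0,"tz":95,"turn":0}]' >/dev/null
python3 -m crank '[{"tx":0,"ty":0,"tz":2,"turn":0},{"tx":0,"ty":0,"tz":4,"turn":0},{"tx":0,"ty":0,"tz":4,"turn":0}]' |grep -E 'pos|ft'
python3 -m crank '[{"tx":0,"ty":0,"tz":0,"turn":0},{"tx":0,"ty":0,"tz":0,"turn":0},{"tx":0,"ty":0,"tz":0,"turn":0}]' 82 |grep -E 'pos|ft|wid'
python3 -m crank '[{"tx":0,"ty":0,"tz":-30,"turn":0},{"tx":0,"ty":0,"tz":-70,"turn":0},{"tx":-20,"ty":-50,"tz":-70,"turn":0},{"tx":-44,"ty":-110,"tz":-70,"turn":0},{"tx":-65,"ty":-170,"tz":-65,"turn":0}]' >/dev/null
python3 jars.py;python3 go.py 0.429,-0.081,0.15,90
```

```text
position: [0.6621, -0.01, 0.0989]
ft_force: [0.2, 0.3, -2.5]
position: [0.6621, -0.0099, 0.0988]
ft_force: [-0.0, 0.3, -0.1]
grip_width: 0.909
shelf centre 659.5 127.0 r 30.0 mean [659.  126.8 125.1] n 380
shelf centre 659.4 58.1 r 30.3 mean [657.8  57.6 125.3] n 379
shelf centre 659.5 -13.0 r 30.4 mean [659.3 -10.6 125.2] n 348
top [([0.66, 0.129, 0.043], 0.77), ([0.665, -0.011, 0.038], 0.76), ([0.322, 0.16, 0.003], 0.71), ([0.431, -0.08, 0.003], 0.51)]
scene [([0.43, -0.08, -0.003], 0.98), ([0.452, -0.154, 0.001], 0.95), ([0.662, 0.062, 0.043], 0.76), ([0.326, 0.154, 0.0], 0.68), ([0.265, -0.222, -0.001], 0.68), ([0.66, -0.011, 0.037], 0.6), ([0.331, -0.144, -0.003], 0.6), ([0.66, 0.126, 0.037], 0.57), ([0.322, 0.326, 0.004], 0.54)]
t 42.9 pos [ 0.4967 -0.0752  0.1646] alpha 89.6 tilt [ 0.001 -0.003 -1.   ] F [0.5 0.8 0. ] w 82.2 gf 0.0
0.429,-0.081,0.15,90 tx -6.3 ty -67.7 tz 14.6 turn -0.08
```

```bash
python3 -m crank '[{"tx":-6,"ty":-35,"tz":0,"turn":0},{"tx":-7,"ty":-68,"tz":10,"turn":0},{"tx":-7,"ty":-68,"tz":15,"turn":0},{"tx":-7,"ty":-68,"tz":15,"turn":0}]' >/dev/null
python3 -m crank '[{"tx":0,"ty":0,"tz":35,"turn":0},{"tx":0,"ty":0,"tz":70,"turn":0},{"tx":0,"ty":0,"tz":88,"turn":0},{"tx":0,"ty":0,"tz":92,"turn":0},{"tx":0,"ty":0,"tz":92,"turn":0}]' |grep -E 'pos|ft'
python3 -m crank '[{"tx":0,"ty":0,"tz":0,"turn":0},{"tx":0,"ty":0,"tz":0,"turn":0},{"tx":0,"ty":0,"tz":0,"turn":0},{"tx":0,"ty":0,"tz":0,"turn":0}]' 40 25 |grep -E 'grip'
python3 -m crank '[{"tx":0,"ty":0,"tz":-15,"turn":0},{"tx":0,"ty":0,"tz":-60,"turn":0},{"tx":0,"ty":0,"tz":-110,"turn":0},{"tx":0,"ty":0,"tz":-140,"turn":0},{"tx":0,"ty":0,"tz":-140,"turn":0}]' |grep -E 'pos|grip|ft'
python3 -m crank '[{"tx":0,"ty":40,"tz":0,"turn":0},{"tx":0,"ty":100,"tz":0,"turn":0},{"tx":0,"ty":160,"tz":0,"turn":0},{"tx":0,"ty":215,"tz":0,"turn":0},{"tx":0,"ty":232,"tz":0,"turn":0}]' >/dev/null
python3 -m crank '[{"tx":0,"ty":0,"tz":0,"turn":0},{"tx":0,"ty":0,"tz":0,"turn":0}]' >/dev/null
python3 go.py 0.661,-0.08,0.0985,90; python3 jars.py
```

```text
position: [0.431, -0.0778, 0.0574]
ft_force: [0.2, -0.9, -0.5]
grip_width: 0.684
grip_force: 25.0
position: [0.4309, -0.0807, 0.1995]
ft_force: [-0.5, 0.5, -1.6]
grip_width: 0.686
grip_force: 25.0
t 46.02 pos [ 0.6606 -0.0787  0.1953] alpha 90.0 tilt [-0.003  0.003 -1.   ] F [-0.3 -0.1 -2.1] w 59.4 gf 25.0
0.661,-0.08,0.0985,90 tx -1.3 ty 0.4 tz 96.8 turn -0.00
bench centre 448.7 -157.8 r 30.0 mean [ 448.2 -157.3   85.6] n 378
shelf centre 660.0 127.2 r 30.7 mean [658.8 126.7 125.1] n 383
shelf centre 658.8 58.6 r 30.3 mean [657.7  57.5 125.5] n 378
shelf centre 659.9 -12.9 r 29.9 mean [658.8 -12.8 125.4] n 379
top [([0.264, -0.222, 0.003], 0.95), ([0.324, 0.158, -0.0], 0.83), ([0.664, -0.012, 0.039], 0.76), ([0.66, 0.128, 0.039], 0.73), ([0.455, -0.154, 0.003], 0.73), ([0.332, -0.145, -0.001], 0.68), ([0.66, 0.062, 0.04], 0.63)]
scene [([0.664, 0.06, 0.042], 0.94), ([0.329, -0.144, 0.001], 0.92), ([0.66, 0.128, 0.041], 0.89), ([0.66, -0.078, 0.138], 0.88), ([0.66, -0.01, 0.034], 0.88), ([0.449, -0.155, -0.002], 0.77), ([0.328, 0.154, 0.002], 0.66)]
```

```bash
python3 -m crank '[{"tx":0,"ty":0,"tz":25,"turn":0},{"tx":0,"ty":0,"tz":60,"turn":0},{"tx":0,"ty":0,"tz":85,"turn":0},{"tx":0,"ty":0,"tz":93,"turn":0},{"tx":0,"ty":0,"tz":95,"turn":0}]' >/dev/null
python3 -m crank '[{"tx":0,"ty":0,"tz":2,"turn":0},{"tx":0,"ty":0,"tz":4,"turn":0},{"tx":0,"ty":0,"tz":4,"turn":0}]' |grep -E 'pos|ft'
python3 -m crank '[{"tx":0,"ty":0,"tz":0,"turn":0},{"tx":0,"ty":0,"tz":0,"turn":0},{"tx":0,"ty":0,"tz":0,"turn":0}]' 82 |grep -E 'pos|ft|wid'
python3 -m crank '[{"tx":0,"ty":0,"tz":-30,"turn":0},{"tx":0,"ty":0,"tz":-70,"turn":0},{"tx":-20,"ty":-50,"tz":-70,"turn":0},{"tx":-44,"ty":-110,"tz":-70,"turn":0},{"tx":-65,"ty":-150,"tz":-65,"turn":0}]' >/dev/null
python3 jars.py;python3 go.py 0.451,-0.156,0.15,90
```

```text
position: [0.6618, -0.08, 0.0989]
ft_force: [-0.2, -0.5, -0.7]
position: [0.6618, -0.0799, 0.0989]
ft_force: [0.3, 0.4, -0.7]
grip_width: 0.908
bench centre 430.0 -156.8 r 22.8 mean [ 426.5 -157.5   85.3] n 66
shelf centre 660.1 126.8 r 30.3 mean [659.  126.7 125.2] n 383
shelf centre 658.9 57.3 r 30.4 mean [657.7  57.8 125.3] n 379
shelf centre 660.2 -12.8 r 30.5 mean [658.7 -12.6 125.4] n 377
shelf centre 659.4 -82.5 r 30.4 mean [658.6 -81.6 125.4] n 375
top [([0.663, -0.077, 0.045], 0.9), ([0.323, 0.157, -0.001], 0.82), ([0.659, 0.129, 0.041], 0.69), ([0.263, -0.221, -0.001], 0.64), ([0.661, 0.059, 0.039], 0.63), ([0.664, -0.012, 0.04], 0.6), ([0.332, -0.147, -0.002], 0.6), ([0.451, -0.156, 0.002], 0.49)]
scene [([0.323, 0.152, 0.0], 0.94), ([0.45, -0.156, -0.001], 0.82), ([0.664, 0.063, 0.043], 0.81), ([0.333, -0.142, -0.001], 0.72), ([0.263, -0.224, -0.002], 0.68), ([0.66, -0.009, 0.04], 0.65), ([0.658, -0.076, 0.039], 0.59), ([0.658, 0.129, 0.038], 0.55)]
t 48.42 pos [ 0.5109 -0.1462  0.1637] alpha 89.7 tilt [ 0.001 -0.001 -1.   ] F [1.  1.  0.2] w 81.8 gf 0.0
0.451,-0.156,0.15,90 tx -10.1 ty -59.9 tz 13.7 turn -0.06
```

```bash
python3 -m crank '[{"tx":-10,"ty":-30,"tz":0,"turn":0},{"tx":-11,"ty":-60,"tz":8,"turn":0},{"tx":-11,"ty":-60,"tz":14,"turn":0},{"tx":-11,"ty":-60,"tz":14,"turn":0}]' >/dev/null
python3 -m crank '[{"tx":0,"ty":0,"tz":35,"turn":0},{"tx":0,"ty":0,"tz":70,"turn":0},{"tx":0,"ty":0,"tz":88,"turn":0},{"tx":0,"ty":0,"tz":92,"turn":0},{"tx":0,"ty":0,"tz":92,"turn":0}]' |grep -E 'pos|ft'
python3 -m crank '[{"tx":0,"ty":0,"tz":0,"turn":0},{"tx":0,"ty":0,"tz":0,"turn":0},{"tx":0,"ty":0,"tz":0,"turn":0},{"tx":0,"ty":0,"tz":0,"turn":0}]' 40 25 |grep -E 'grip'
python3 -m crank '[{"tx":0,"ty":0,"tz":-15,"turn":0},{"tx":0,"ty":0,"tz":-60,"turn":0},{"tx":0,"ty":0,"tz":-110,"turn":0},{"tx":0,"ty":0,"tz":-140,"turn":0},{"tx":0,"ty":0,"tz":-140,"turn":0}]' |grep -E 'pos|grip|ft'
python3 -m crank '[{"tx":0,"ty":40,"tz":0,"turn":0},{"tx":0,"ty":100,"tz":0,"turn":0},{"tx":4,"ty":160,"tz":0,"turn":0},{"tx":7,"ty":200,"tz":0,"turn":0},{"tx":7,"ty":210,"tz":0,"turn":0}]' >/dev/null
python3 -m crank '[{"tx":0,"ty":0,"tz":0,"turn":0},{"tx":0,"ty":0,"tz":0,"turn":0}]' >/dev/null
python3 go.py 0.661,-0.1485,0.0985,90; python3 jars.py|grep shelf
```

```text
position: [0.4526, -0.1551, 0.0582]
ft_force: [-0.7, -0.2, 0.5]
grip_width: 0.687
grip_force: 25.0
position: [0.453, -0.156, 0.1998]
ft_force: [0.6, 0.2, -2.1]
grip_width: 0.682
grip_force: 25.0
t 51.55 pos [ 0.6602 -0.1495  0.1973] alpha 89.9 tilt [-0.001 -0.    -1.   ] F [-0.1  0.4 -2.1] w 59.1 gf 25.0
0.661,-0.1485,0.0985,90 tx 1.1 ty 0.8 tz 98.8 turn -0.03
shelf centre 660.9 127.4 r 30.6 mean [659.  126.7 125.2] n 381
shelf centre 659.5 57.2 r 30.6 mean [657.8  57.8 125.1] n 378
shelf centre 660.3 -12.9 r 30.5 mean [658.5 -12.7 125.2] n 378
shelf centre 659.7 -81.3 r 30.5 mean [658.7 -81.8 125.1] n 378
```

```bash
python3 -m crank '[{"tx":1,"ty":1,"tz":25,"turn":0},{"tx":1,"ty":1,"tz":60,"turn":0},{"tx":1,"ty":1,"tz":85,"turn":0},{"tx":1,"ty":1,"tz":94,"turn":0},{"tx":1,"ty":1,"tz":96,"turn":0}]' >/dev/null
python3 -m crank '[{"tx":0,"ty":0,"tz":2,"turn":0},{"tx":0,"ty":0,"tz":3,"turn":0},{"tx":0,"ty":0,"tz":3,"turn":0}]' |grep -E 'pos|ft'
python3 -m crank '[{"tx":0,"ty":0,"tz":0,"turn":0},{"tx":0,"ty":0,"tz":0,"turn":0},{"tx":0,"ty":0,"tz":0,"turn":0}]' 82 |grep -E 'pos|ft|wid'
python3 -m crank '[{"tx":0,"ty":0,"tz":-30,"turn":0},{"tx":0,"ty":0,"tz":-70,"turn":0},{"tx":-50,"ty":-20,"tz":-110,"turn":0},{"tx":-100,"ty":-60,"tz":-130,"turn":0},{"tx":-150,"ty":-80,"tz":-130,"turn":0}]' >/dev/null
python3 -m crank '[{"tx":-50,"ty":-20,"tz":0,"turn":1},{"tx":-100,"ty":-60,"tz":0,"turn":2},{"tx":-150,"ty":-90,"tz":0,"turn":3},{"tx":-200,"ty":-130,"tz":0,"turn":4},{"tx":-200,"ty":-130,"tz":0,"turn":4}]' >/dev/null
python3 jars.py; python3 go.py
python3 - <<'E'
from h import *
a=snap('top')[0];b=snap('scene')[0]
a=a[90:260,115:500];b=b[130:330,170:470]
a=cv2.resize(a,(680,300));b=cv2.resize(b,(440,293))
o=np.zeros((593,680,3),np.uint8);o[:300]=a;o[300:,:440]=b
cv2.imwrite('pics/fin.png',o[:,:,::-1])
for q in('tray','spool','meter','sink0'):
  for c in('top','scene'):print(q,c,[(np.round(r['xyz'],3).tolist(),round(r['confidence'],2)) for r in ctrl.mark_of(c,q)])
E
```

```text
position: [0.6628, -0.148, 0.0991]
ft_force: [0.0, -0.2, -1.6]
position: [0.6627, -0.148, 0.0989]
ft_force: [0.1, 0.1, -0.6]
grip_width: 0.913
shelf centre 660.6 127.3 r 30.4 mean [659.  126.8 125.1] n 381
shelf centre 659.1 57.5 r 30.4 mean [658.   57.5 125.3] n 383
shelf centre 660.0 -13.0 r 30.0 mean [658.9 -12.7 125.3] n 376
shelf centre 659.9 -81.1 r 30.9 mean [658.2 -81.6 125.2] n 384
shelf centre 660.7 -150.5 r 30.6 mean [ 659.8 -149.6  125.4] n 377
top [([0.665, -0.013, 0.04], 0.96), ([0.662, -0.148, 0.042], 0.86), ([0.332, -0.145, -0.002], 0.77), ([0.261, -0.22, 0.001], 0.74), ([0.66, 0.128, 0.04], 0.71), ([0.326, 0.157, -0.0], 0.65), ([0.664, -0.078, 0.043], 0.58), ([0.658, 0.058, 0.038], 0.57)]
scene [([0.666, 0.061, 0.041], 0.95), ([0.659, 0.127, 0.037], 0.85), ([0.26, -0.222, -0.006], 0.63), ([0.323, 0.154, 0.0], 0.58), ([0.332, -0.143, -0.004], 0.57), ([0.66, -0.008, 0.037], 0.54), ([0.659, -0.081, 0.036], 0.53), ([0.662, -0.147, 0.043], 0.49)]
t 54.58 pos [ 0.4531 -0.4957  0.2287] alpha 70.1 tilt [ 0.002  0.001 -1.   ] F [ 0.9 -0.1 -0. ] w 81.6 gf 0.0
tray top [([0.395, 0.346, -0.005], 0.62)]
tray scene [([0.394, 0.347, 0.001], 0.78)]
spool top [([0.634, 0.426, -0.002], 0.89), ([0.664, -0.147, 0.04], 0.7)]
spool scene [([0.632, 0.429, -0.002], 0.74)]
meter top [([0.626, -0.433, -0.0], 0.7)]
meter scene [([0.623, -0.432, 0.0], 0.77)]
sink0 top [([0.664, -0.01, 0.039], 0.68), ([0.356, -0.302, 0.011], 0.65), ([0.39, -0.347, 0.019], 0.49), ([0.392, -0.3, 0.016], 0.46), ([0.392, -0.305, 0.046], 0.43), ([0.393, 0.344, -0.001], 0.37)]
sink0 scene [([0.386, -0.354, 0.017], 0.47), ([0.389, -0.307, 0.043], 0.47)]
```

View pics/fin.png

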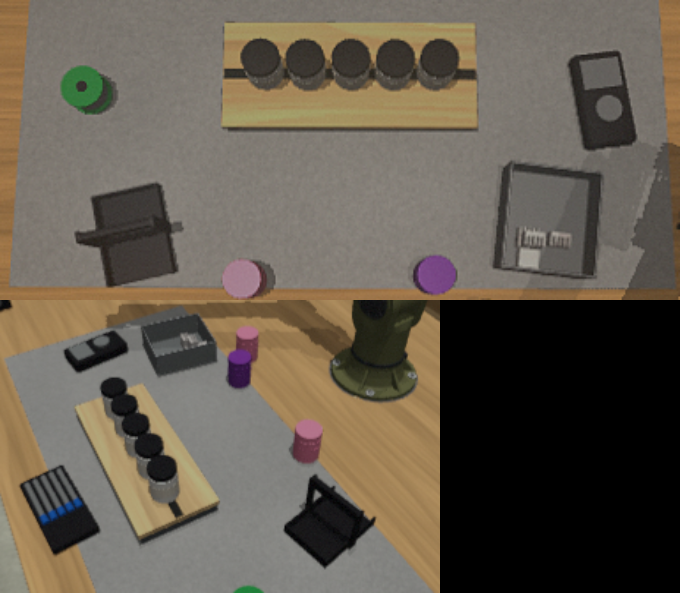

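The final view shows five jars upright in one row on the tape (top px 262–440, about 9 mm apart). The four sinks are in the bin (px 545,245), the tray is flat and empty (130,235), and the spool and meter haven't moved. I'll hand it in.

```bash
python3 -c "
from bench import ctrl
print(ctrl.close_job())"
```

```text
the job is handed in; nothing more can be done
None
```

The bench is cleared and handed in: all four heat sinks are in the grey bin, the empty tray is flat on the bench, the five jars stand upright in one row centred on the tape about 8–10 mm apart, and the solder spool and multimeter were left where they were.

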